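# Close a colour pot in the lid press

## Robot

A 6-joint arm with a two-finger parallel gripper is mounted at the origin on a cart in front of the work surface, level with it; the furniture and walls round the work are solid. World frame = base frame: x ahead of the robot, y to its left, z up, the work surface at z = 0. Lengths are in m, angles in degrees, forces in N, time in s.
With the tool pointing down it reaches from about 0.3 to 0.75 m from the base axis. Payload 8.5 kg.
Tool frame: the origin (TCP) lies at the very end of the fingers, on their centre line; the grasp point (between the pads) lies 19 mm behind it; z points along the fingers, y is the direction in which the jaws open and shut (so a half turn about z gives the same grasp; the last joint's range is limited). The gripper opens to 85 mm and grips with 20 to 120 N. Pads are 22 mm wide; open, the fingers measure 114 mm over their backs; the gripper's body (76 mm by 85 mm) begins 54 mm behind the grasp point. The pads swing forward as they close: fully open they stand 13 mm farther back than shut.
Start: joints at [63.982, 21.807, 74.336, -0, 83.858, -12.336], TCP at [0.13, 0.534, 0.206] pointing down, gripper open.
Joint ranges: [-178.18, 178.18], [-50.72, 133.34], [12.68, 142.11], [-81.47, 261.47], [9.98, 163.14], [-165.26, 165.26]. Speed limits (degrees/s): [136.94, 136.94, 180, 180, 180, 180].

## Interface

Orientations are given as a 3x3 rotation matrix whose columns are the frame's x, y, z axes.
In Python, from rig import env, vision, close_job, spotter gives the robot as it stands. The module is installed in compiled form; this text tells all that it offers.
- The arm moves only by the tool jog_arm, never from a script. Its argument "plan" is a list that holds one entry, the list of rows, each a list of 6 numbers: the shift along the tool's x, y, z in units of 40 mm (1.0 is 40 mm), then the turn, a rotation vector about the tool's x, y, z in units of 0.15 rad (1.0 is 0.15 rad). A call has 1 to 10 rows; each row shifts and turns the commanded pose from where the row before left it, along the tool's axes as they then stand; what a row does not reach is not made up. A row lasts 1/10 s, in which the tool goes at most 50 mm and 8.59 degrees, less where a joint would pass 70% of its speed; a pose out of reach is approached as far as the arm can. A call with a number of a shift or a turn outside -1 to 1 is refused whole. A call with a gripper value outside its range is refused whole. "grip" is the opening, from -1 (shut) to 1 (fully open), set as the call begins (left out, the last holds). The fingers move at their own pace and stop on an object; "squeeze" is the grip in N (left out, the last holds). Time passes only in rows, so rows that do not move let the fingers close. It gives the time, the measured TCP pose, the force and the opening at its end, in the units of the state.
- env.observe(): the state, without advancing time (a new reading comes with each control period).
- vision.get_image(name): name is "side" or "top" or "wrist"; returns (picture, depth): 420x560x3 uint8, red, green, blue; 420x560 float32, m along the optical axis (not along the pixel's ray), 0 where there is no reading.
- vision.camera_info(name): a dict with "fx", "fy", "cx", "cy" (pixels), "rvec" (rotation vector, rad) and "tvec" (3), from world to camera coordinates, as OpenCV has them. Camera axes: x right, y down, z forward; pixel columns grow to the right and rows downward; lengths in m; the calibration is good to about 2 mm. A picture is of the moment at which its call begins: read the wrist's pose just before it. camera_info takes no time and is no camera call; for the wrist camera it gives the pose at the moment of the call.
- close_job(): hands the job in, once; it reports no verdict.
Trained networks look in the newest picture that a camera, given by its name, has taken for a name from the list of things; names that differ only in an ending like _2 or _b are one class to them, and where a whole thing is asked for, a point or a joint stands for the part that bears it (a point fixed in the world has none). Each returns a list of dicts, best first, with "score" (0 to 1); they miss things now and then, are a little off and sometimes report something else, mostly with a low value. They report only what shows in the picture. A call takes as long as a camera call.
- spotter.trace(camera, query): "pixels" (420x560 bool, what is visible of it) and "rect" ([left, top, right, bottom] in pixels, round what is visible of it).
The state is a dict: "time_s": time; "q": joint angles; "qvel": joint speeds; "joint_efforts": joint torques, N m; "position": TCP position; "tool_rot": TCP orientation; "ft_force": force on the tool from outside, world axes, zero at the start; "wrist_torque": the same for the moment, N m; "grip_width": finger opening in m.
Only numpy, scipy, OpenCV 4.12 (cv2) and the standard library are available. Lean on these libraries where they do the work, as an engineer would, in place of code of your own. Each camera call takes 0.05 s, during which the arm holds its last target.

## Task

The lid of the pot with the yellow lid is only half pushed on. Lift that pot by its side handle, keep it upright and stand it in the green lid press, centred under the pad and against the bent-rod stop at the back, then pull the red lever bar all the way down to its stop to press the lid fully home and let the lever spring back up. Leave the closed pot standing there and do not push the other things about.

Things in the scene. Friction and masses are not known exactly. Their poses are not given: they have to be found in the camera images.
- pot: white plastic pot with a yellow push-on lid (its dark seal shows while it is proud), the one to close; 95 mm across the body (too wide for a gripper), 105 mm across the lid, 80 mm high to the rim, top of the lid at 86 mm plus the amount it stands proud; 0.25 to 0.4 kg. Origin: centre of its underside. +z up. Its D-shaped side handle stands out to its own -x
- pot_grip (a point): middle of the upright part of the yellow-lidded pot's handle, at (-86, 0, 43) mm in the pot's frame. The handle is 18 mm wide along the pot's y, 10 mm thick along x, upright from 28 to 55 mm above the pot's underside, with 33 mm of free space between it and the wall; take it across its 18 mm width
- pot_lid (a joint): how far the yellow lid stands proud of home, in m: 0 is fully home on the rim, 0.006 to 0.008 at the start; it takes about 10 N to push and stays where it is left
- shut_pot: an equal pot with a blue lid that is already closed; a bystander. Origin: centre of its underside
- press: green bench press, fixed, open to its own -x, where the lever bar stands out. Base plate 215 x 202 x 12 mm; two posts (19 mm) at x = 12, y = +-83 mm; cross-head at 164 to 200 mm height, x = -32 to 68 mm; pad 62 mm across, its underside 131 mm above the table, comes down 32 mm. Origin: on the table under the nest's centre. A pot with its handle to -x passes between the posts
- press_nest (a point): where the centre of the pot's underside belongs: on the base plate (12 mm above the table) under the pad's axis. The bent-rod stop round the back of the nest, 9 mm high, leaves 1 mm behind a centred pot; axes as the press
- press_lever (a joint): lever angle in rad: 0 up at rest, grows as the bar is pulled down, stop at 0.66; a spring returns it (about 4 N at the bar at first, 12 N at the bottom with the lid)
- press_lever_bar (a point): centre of the red lever bar, a round bar 22 mm thick and 110 mm long along the press's y, held at its middle by the lever arm; 160 mm from the hinge, at rest 296 mm above the table and 100 mm in front of the nest, at the stop 193 mm above the table
- press_lever_hinge (a point): hinge axis of the lever, along the press's y, 240 mm above the table and 50 mm behind the nest's centre
- pigment_jar: small jar of green pigment with an ochre cap, 45 mm across, 56 mm high; a bystander. Origin: centre of its underside
- glue_bottle: white glue bottle, 50 mm across, 140 mm high; a bystander. Origin: centre of its underside
- masking_tape: roll of paper tape lying flat, 110 mm across, 24 mm high; a bystander. Origin: centre of its underside

How it is judged (in metres and radians):
On the way, in this order (a step that is already met when the one before it is completed fails the run):
1. the yellow-lidded pot stands upright on the press's base plate, centred in the nest within 12 mm, its lid still proud (horizontal distance between pot and press_nest below 0.012 m and z of pot in the frame of press_nest between -0.003 and 0.003 m and angle between pot's own z axis and vertical below 0.06 rad and value of joint pot_lid above 0.004 m), for 0.2 s.
2. the lever is down at its stop (over 0.61 rad) and the lid is home (value of joint press_lever above 0.61 rad and value of joint pot_lid below 0.0025 m), for 0.05 s.
3. the lever has sprung back up (value of joint press_lever below 0.06 rad), for 0.2 s.
At the end, for the whole second after the job is handed in: The yellow-lidded pot stands still and upright (within 0.06 rad) on the press's base plate, within 12 mm of the nest's centre, its lid home (less than 2.5 mm proud), and the lever is back up (less than 0.06 rad) (horizontal distance between pot and press_nest below 0.012 m and z of pot in the frame of press_nest between -0.003 and 0.003 m and angle between pot's own z axis and vertical below 0.06 rad and value of joint pot_lid below 0.0025 m and value of joint press_lever below 0.06 rad and linear speed of pot below 0.02 m/s); the robot touches nothing.
It fails at once if the yellow-lidded pot is tipped by more than 0.45 rad (angle between pot's own z axis and vertical above 0.45 rad).
It fails at once if a bystander is moved by more than 30 mm (distance of any of shut_pot, pigment_jar, glue_bottle, masking_tape from where it was at the start of the episode above 0.03 m).
It also fails if it takes over 54 s, if anything falls off the work surface, if the arm or the gripper's body presses on something with over 40 N, if the wrist force passes 120 N, or if a joint passes its speed limit or range.

## Working session

There is one attempt and no reset: what is moved stays moved. The work goes in short steps, Python scripts to look and compute and a tool call to move; the robot and the scene stay as the last step left them, time stands still between calls to the robot, and variables do not carry over. Pictures are saved under pics/ and viewed, and the job is handed in when it is done.

Besides the shell and the picture viewer there is one more tool, called after ">>>" in YAML: its name, and indented under it one key for each argument. jog_arm: Moves the arm, as the interface text tells. Its arguments: {"type":"object","properties":{"plan":{"type":"array"},"grip":{"type":"number"},"squeeze":{"type":"number"}},"required":["plan"]}

```bash
mkdir -p pics; ls; cat > h.py <<'E'
import numpy as np,cv2
from rig import env,vision,close_job,spotter
def cam(n):
    c=vision.camera_info(n);R=cv2.Rodrigues(np.array(c['rvec'],float))[0];return c,R,np.array(c['tvec'],float).ravel()
def shot(n,f=None):
    p,d=vision.get_image(n)
    if f: cv2.imwrite('pics/'+f,cv2.cvtColor(p,cv2.COLOR_RGB2BGR))
    return p,d
def cloud(n,d):
    c,R,t=cam(n);v,u=np.mgrid[:d.shape[0],:d.shape[1]]
    P=np.stack([(u-c['cx'])/c['fx']*d,(v-c['cy'])/c['fy']*d,d],-1)
    W=(P-t)@R; W[d<=0]=np.nan; return W
E
python3 - <<'E'
from h import *
s=env.observe();print(s['time_s'],s['position'],s['tool_rot'],s['grip_width'],s['ft_force'])
for n in ['side','top']:
    p,d=shot(n,n+'0.png');np.savez(n+'0.npz',p=p,d=d,W=cloud(n,d))
    c,R,t=cam(n);print(n,-R.T@t)
    for q in ['pot','pot_grip','press','press_lever_bar','shut_pot']:
        for r in spotter.trace(n,q)[:2]: 
            print(n,q,r['score'],r['rect']);np.save(f'{n}_{q}.npy',r['pixels']) 
print(env.observe()['time_s'])
E
```

```text
pics
0.0 [0.1299474  0.53407483 0.20519732] [[-9.71614592e-01  2.36568475e-01 -6.64847106e-04]
 [ 2.36569180e-01  9.71613726e-01 -1.33841216e-03]
 [ 3.29348450e-04 -1.45770312e-03 -9.99998883e-01]] 0.08562791093967614 [ 0.33986497  0.20461837 -0.0163813 ]
side [0.52605262 0.9811397  0.77181836]
side pot 0.82 [223.2, 289.0, 286.9, 352.5]
side pot 0.49 [221.1, 216.3, 267.4, 258.4]
side pot_grip 0.84 [222.5, 288.6, 290.7, 354.8]
side press 0.75 [222.3, 121.0, 293.5, 227.9]
side press_lever_bar 0.57 [237.3, 122.6, 291.7, 142.3]
side shut_pot 0.92 [223.4, 214.3, 271.3, 261.6]
top [0.33226132 0.02588028 1.40886689]
top pot 0.63 [153.4, 194.9, 195.5, 246.6]
top pot 0.23 [270.0, 171.3, 312.4, 219.3]
top pot_grip 0.97 [153.1, 195.0, 198.1, 246.1]
top press 0.62 [323.5, 144.7, 421.2, 237.7]
top press 0.27 [152.1, 193.4, 198.4, 245.9]
top press_lever_bar 0.78 [346.8, 146.2, 394.2, 217.6]
top shut_pot 0.59 [267.6, 171.4, 313.0, 219.2]
0.6
```

View pics/side0.png

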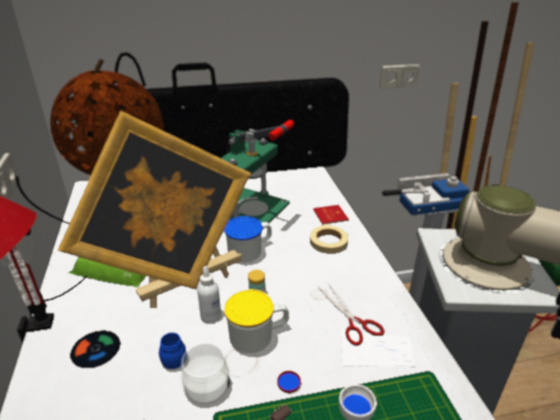

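View pics/top0.png

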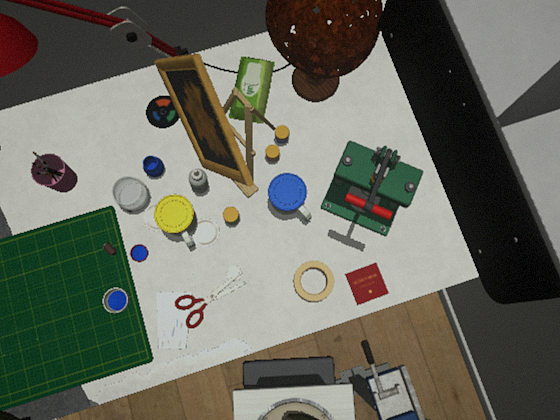

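```bash
python3 - <<'E'
from h import *
p=np.load('top0.npz');W=p['W'];P=p['p']
print(cam('top')[0],cam('side')[0]['fx'])
for (u,v) in [(173,214),(188,238),(287,192),(306,216),(347,238),(335,230),(365,245),(370,210),(347,194),(394,217),(380,160),(345,150),(420,172),(231,215),(198,178),(314,280),(325,205)]:
    print((u,v),W[v,u].round(4))
cv2.imwrite('pics/topz.png',cv2.cvtColor(cv2.resize(P[130:260,300:440],None,fx=5,fy=5,interpolation=cv2.INTER_CUBIC)[:600,:800],cv2.COLOR_RGB2BGR))
p=np.load('side0.npz');P=p['p']
cv2.imwrite('pics/sidez.png',cv2.cvtColor(cv2.resize(P[110:260,170:340],None,fx=4,fy=4,interpolation=cv2.INTER_CUBIC),cv2.COLOR_RGB2BGR))
E
```

```text
{'fx': 506.99618869897824, 'fy': 506.99618869897824, 'cx': 278.1252563138896, 'cy': 211.0392424747616, 'rvec': array([ 2.05690262, -2.17016129,  0.22460522]), 'tvec': array([0.0449825 , 0.6131453 , 1.31072602])} 450.40019808361683
(173, 214) [0.6162 0.2916 0.0897]
(188, 238) [0.5531 0.2565 0.0687]
(287, 192) [ 0.6609 -0.0143  0.0862]
(306, 216) [ 0.5955 -0.062   0.0709]
(347, 238) [ 5.404e-01 -1.775e-01  3.000e-04]
(335, 230) [ 0.5647 -0.1455  0.0015]
(365, 245) [ 0.5179 -0.2261  0.0006]
(370, 210) [ 0.5554 -0.1897  0.3052]
(347, 194) [ 0.5951 -0.1419  0.3031]
(394, 217) [ 0.5916 -0.3132  0.0089]
(380, 160) [ 0.6908 -0.2383  0.2369]
(345, 150) [ 0.7344 -0.1625  0.1952]
(420, 172) [ 0.6665 -0.3432  0.1977]
(231, 215) [0.6124 0.1408 0.0548]
(198, 178) [0.7053 0.2199 0.112 ]
(314, 280) [ 0.4287 -0.0773 -0.0028]
(325, 205) [ 0.6365 -0.1218  0.0087]
```

View pics/topz.png

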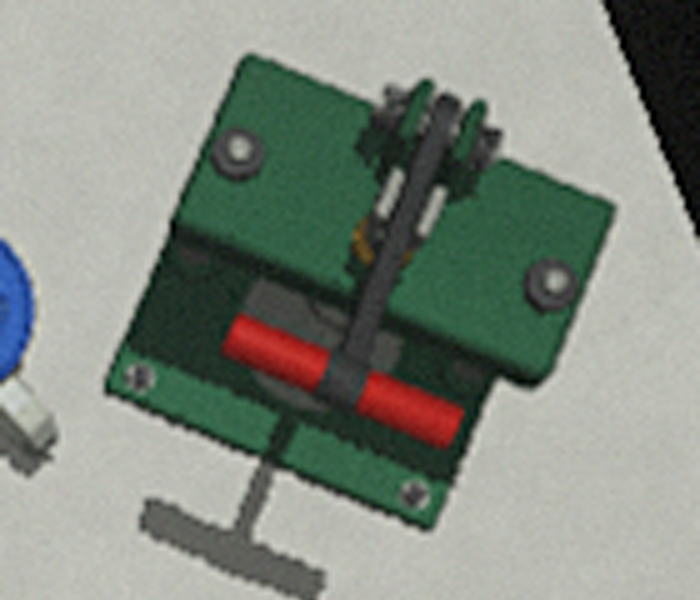

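View pics/sidez.png

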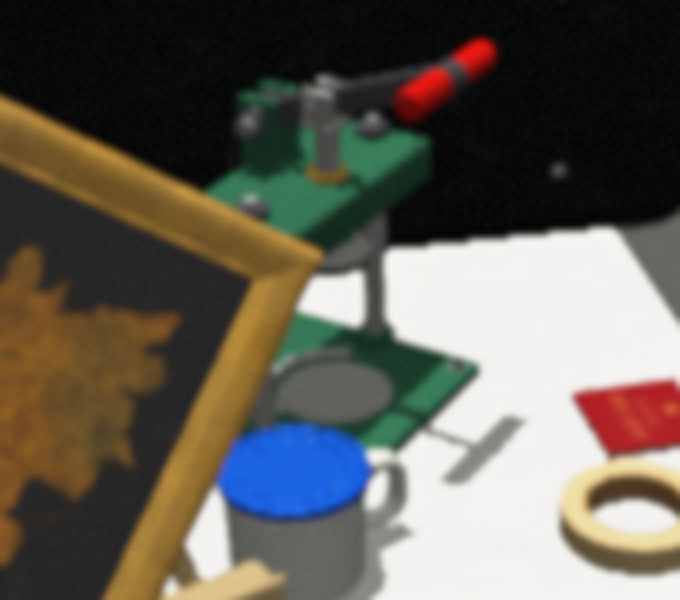

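```bash
python3 - <<'E'
from h import *
p=np.load('top0.npz');W=p['W'];P=p['p'].astype(int)
r,g,b=P[...,0],P[...,1],P[...,2]
z=W[...,2]
def rep(n,m):
    m=cv2.morphologyEx(m.astype(np.uint8),cv2.MORPH_OPEN,np.ones((2,2),np.uint8))>0
    X=W[m];print(n,len(X),'med z',np.median(X[:,2]).round(4))
    q=cv2.minAreaRect(X[:,:2].astype(np.float32)*1000);print('  rect',q, 'mean',X.mean(0).round(4));return X
U,V=np.meshgrid(np.arange(560),np.arange(420))
box=lambda a,b_,c,d:(U>=a)&(U<=c)&(V>=b_)&(V<=d)
head=box(315,135,430,245)&(abs(z-0.2)<0.012)
X=rep('head',head); q=cv2.minAreaRect(X[:,:2].astype(np.float32)*1000);print(cv2.boxPoints(q))
bar=box(315,135,430,245)&(r>120)&(g<70)&(z>.27)
X=rep('bar',bar);print(X[:,2].max())
base=box(315,135,430,245)&(abs(z-0.012)<0.01)&(g>r+15)
X=rep('base',base);print(cv2.boxPoints(cv2.minAreaRect(X[:,:2].astype(np.float32)*1000)))
for n,bx in [('pot',(140,180,210,260)),('shut',(255,160,320,230))]:
    top=box(*bx)&(z>.078)&(z<.12); X=rep(n+' lid',top)
    c,rad=cv2.minEnclosingCircle(X[:,:2].astype(np.float32)*1000);print(c,rad)
    # algebraic circle on hull
    h=cv2.convexHull(X[:,:2].astype(np.float32))[:,0];e=cv2.fitEllipse(h*1000);print(' ell',e)
    hd=box(*bx)&(z>.03)&(z<.078);Y=W[hd];C=np.array(e[0])/1000;rr=np.hypot(*(Y[:,:2]-C).T);Y=Y[(rr>.06)&(rr<.1)]
    d=Y[:,:2].mean(0)-C;print(' handle',len(Y),Y.mean(0),np.degrees(np.arctan2(d[1],d[0])),np.hypot(*(Y[:,:2]-C).T).max())
for n,bx in [('jar',(220,205,243,227)),('glue',(185,165,212,195)),('tape',(290,258,338,305))]:
    m=box(*bx)&(z>.01);X=W[m];print(n,X.mean(0),X.min(0),X.max(0))
E
```

```text
head 2670 med z nan
  rect ((693.3829956054688, -275.037353515625), (230.82228088378906, 170.0360565185547), 63.62599563598633) mean [nan nan nan]
[[ 565.9453  -340.66827]
 [ 718.28284 -416.2032 ]
 [ 820.8207  -209.40643]
 [ 668.48315 -133.87152]]
bar 281 med z nan
  rect ((565.4462890625, -224.14337158203125), (60.65133285522461, 167.90414428710938), 0.567157506942749) mean [nan nan nan]
nan
base 855 med z nan
  rect ((623.8362426757812, -219.35610961914062), (198.0948028564453, 91.76395416259766), 63.95256423950195) mean [nan nan nan]
[[ 539.1212   -288.1959  ]
 [ 621.5648   -328.4908  ]
 [ 708.5513   -150.51633 ]
 [ 626.10767  -110.221405]]
pot lid 1326 med z nan
  rect ((628.5988159179688, 265.70550537109375), (105.87753295898438, 175.63929748535156), 20.97574806213379) mean [nan nan nan]
(661.9749755859375, 288.2931213378906) 97.9242172241211
 ell ((676.2271728515625, 288.21734619140625), (180.7071533203125, 227.27142333984375), 101.73255157470703)
 handle 237 [0.66989272 0.31169854 0.05244618] 105.09713413297914 0.09987225610649615
shut lid 1150 med z nan
  rect ((668.4583129882812, -21.172847747802734), (69.42730712890625, 113.24824523925781), 49.506710052490234) mean [nan nan nan]
(665.0031127929688, -25.052061080932617) 61.743125915527344
 ell ((663.5252075195312, -21.34500503540039), (92.70133209228516, 122.70433044433594), 43.249351501464844)
 handle 111 [ 0.61700634 -0.03625639  0.06344219] -162.227013842983 0.0968304703359419
jar [0.61047229 0.14020834 0.05019314] [0.59149965 0.11924562 0.01005892] [0.63512522 0.16272931 0.0635931 ]
glue [0.70919413 0.21947729 0.08527683] [0.68882439 0.17750346 0.01088179] [0.75149399 0.25306001 0.14935552]
tape [ 0.4245736  -0.07474867  0.0226629 ] [ 0.36962535 -0.12908742  0.01057899] [ 0.47956505 -0.02041208  0.03158158]
```

```bash
cat >> h.py <<'E'
def ray(n,uv,z):
    c,R,t=cam(n);uv=np.asarray(uv,float).reshape(-1,2)
    d=np.c_[(uv[:,0]-c['cx'])/c['fx'],(uv[:,1]-c['cy'])/c['fy'],np.ones(len(uv))]@R
    o=-R.T@t;return o+d*((z-o[2])/d[:,2])[:,None]
def big(m):
    k,l,s,_=cv2.connectedComponentsWithStats(m.astype(np.uint8));return l==1+np.argmax(s[1:,4])
def cont(m):
    c=max(cv2.findContours(m.astype(np.uint8),cv2.RETR_EXTERNAL,cv2.CHAIN_APPROX_NONE)[0],key=cv2.contourArea);return c[:,0]
E
python3 - <<'E'
from h import *
p=np.load('top0.npz');W=p['W'];P=p['p'];H=cv2.cvtColor(P,cv2.COLOR_RGB2HSV).astype(int);h,s,v=H[...,0],H[...,1],H[...,2]
z=W[...,2];U,V=np.meshgrid(np.arange(560),np.arange(420))
box=lambda a,b_,c,d:(U>=a)&(U<=c)&(V>=b_)&(V<=d)
def circ(X):
    A=np.c_[2*X,np.ones(len(X))];a=np.linalg.lstsq(A,(X**2).sum(1),rcond=None)[0];return a[:2],np.sqrt(a[2]+a[:2]@a[:2])
for n,m,zz in [('pot',box(140,180,210,260)&(h>20)&(h<35)&(s>130)&(v>100),.09),('shut',box(255,160,320,230)&(h>100)&(h<125)&(s>130),.083)]:
    m=big(m);zt=np.nanmedian(z[m]);C,R=circ(ray('top',cont(m),zz)[:,:2]);print(n,m.sum(),zt,C,R)
    bx=(140,180,215,265) if n=='pot' else (255,160,320,232)
    hd=box(*bx)&(z>.05)&(z<.08)&~m;Y=W[hd];rr=np.hypot(*(Y[:,:2]-C).T);Y=Y[(rr>.06)&(rr<.1)]
    d=Y[:,:2]-C;dm=d.mean(0);print(len(Y),dm,np.degrees(np.arctan2(dm[1],dm[0])),np.hypot(*d.T).max(),Y[:,2].mean())
m=big(box(315,135,430,245)&((h<8)|(h>172))&(s>150)&(v>80));
mm=box(315,135,430,245)&((h<8)|(h>172))&(s>150)&(v>80);pts=np.argwhere(mm)[:,::-1]
print('bar z',np.nanmedian(z[mm]),np.nanmax(z[mm]));R=ray('top',pts,.3)[:,:2]
q=cv2.minAreaRect((R*1000).astype(np.float32));print(q,R.mean(0))
hm=box(315,135,430,245)&(h>60)&(h<90)&(s>60)&(abs(z-.2)<.015)
hm=big(cv2.morphologyEx(hm.astype(np.uint8),cv2.MORPH_OPEN,np.ones((3,3))));
q=cv2.minAreaRect((ray('top',cont(hm),.2)[:,:2]*1000).astype(np.float32));print('head',np.nanmedian(z[hm]),q,cv2.boxPoints(q))
hb=box(315,135,430,245)&(h>60)&(h<90)&(s>60)&(z<.04)
hb=big(hb);q=cv2.minAreaRect((ray('top',cont(hb),.012)[:,:2]*1000).astype(np.float32));print('base',np.nanmedian(z[hb]),q,cv2.boxPoints(q))
# table z
print('table',np.nanmedian(z[300:340,260:290]),np.nanmedian(z[230:250,260:280]))
vis=P.copy();vis[hm]=255;vis[hb]=[255,255,0];vis[mm]=[0,0,255];cv2.imwrite('pics/seg.png',cv2.resize(vis[130:270,130:440],None,fx=2.5,fy=2.5,interpolation=0)[...,::-1])
E
```

```text
pot 1185 0.0923067581816597 [0.61787584 0.29032286] 0.0509390825877593
117 [-0.03386845 -0.03810485] -131.63141419722353 0.09940890473791578 0.06529937802789007
shut 1132 0.08542299912424903 [ 0.6629165 -0.0139785] 0.05065473584161302
109 [-0.04366807 -0.02049858] -154.85379457075183 0.0924060989512978 0.06614805021271083
bar z 0.3046061390557856 0.31062319982103476
((566.51806640625, -187.4139404296875), (109.86697387695312, 20.319297790527344), 62.838836669921875) [ 0.56625521 -0.18811557]
head 0.19918201982014985 ((691.5653686523438, -193.54345703125), (97.49932861328125, 101.34896850585938), 62.98811721801758) [[ 624.27795 -213.96002]
 [ 714.57104 -259.99023]
 [ 758.8528  -173.12689]
 [ 668.5597  -127.09668]]
base 0.011406080185437022 ((626.9893188476562, -217.22731018066406), (198.5821990966797, 95.53372955322266), 62.944602966308594) [[ 539.287   -283.92587]
 [ 624.3662  -327.37955]
 [ 714.69165 -150.52875]
 [ 629.6124  -107.07507]]
table -0.001550577892374244 -0.001251884508271585
```

View pics/seg.png

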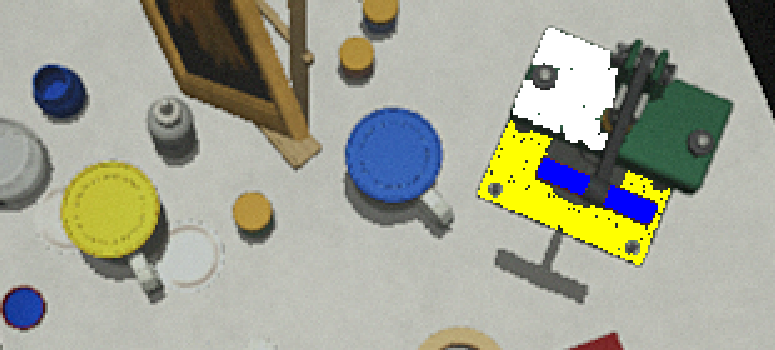

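```bash
python3 - <<'E'
from h import *
p=np.load('top0.npz');P=p['p']
cv2.imwrite('pics/pz.png',cv2.resize(P[185:265,140:220],None,fx=7,fy=7,interpolation=0)[...,::-1])
s=env.observe();R=np.array(s['tool_rot']);c,Rc,t=cam('wrist');o=-Rc.T@t
print('cam in tool',R.T@(o-s['position']),'\n',R.T@Rc.T,c['fx'])
shot('wrist','w0.png')
E
```

```text
cam in tool [ 0.0685008   0.00028561 -0.168434  ] 
 [[ 6.74999214e-04 -9.62954561e-01 -2.69662858e-01]
 [ 9.99999772e-01  6.57456707e-04  1.55372249e-04]
 [ 2.76752391e-05 -2.69662902e-01  9.62954785e-01]] 307.57668563353224
```

View pics/pz.png

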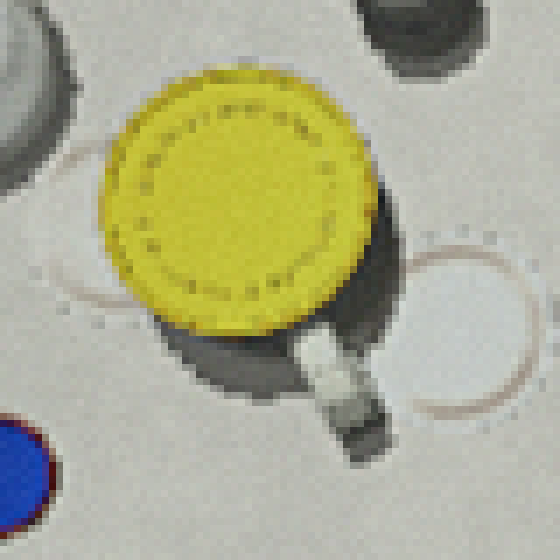

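View pics/w0.png

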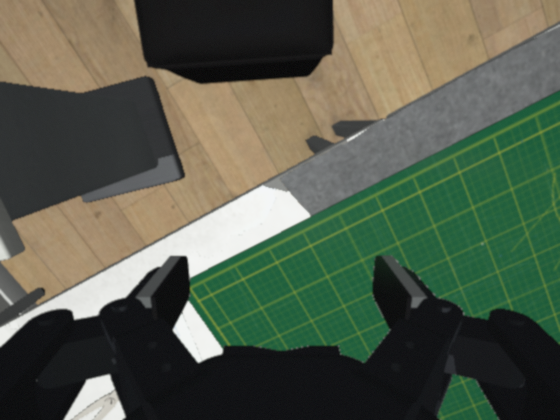

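```bash
python3 - <<'E'
from h import *
a=ray('top',[(185.3,235.0),(191.6,243.9)],.063)[:,:2];C=np.array([.61788,.29032])
for zz in (.086,.09,.093):print(ray('top',[(173.9,214.5)],zz))
print(a);d=a[1]-a[0];print(np.degrees(np.arctan2(d[1],d[0])));
for x in a: d=x-C;print(np.degrees(np.arctan2(d[1],d[0])),np.hypot(*d))
E
```

```text
[[0.61549423 0.28996572 0.086     ]]
[[0.61463781 0.2891672  0.09      ]]
[[0.6139955 0.2885683 0.093    ]]
[[0.56253389 0.26459994]
 [0.53751273 0.24814015]]
-146.66169276185008
-155.07509339084524 0.06103042549021837
-152.30777640900948 0.09076363996410723
```

```bash
cat >> h.py <<'E'
from scipy.linalg import logm,expm
from scipy.spatial.transform import Rotation as Ro
def toolR(yaw,tilt):
    y,t=np.radians(yaw),np.radians(tilt);f=np.array([np.cos(y),np.sin(y),0]);u=np.array([0,0,1.])
    z=f*np.cos(t)-u*np.sin(t);x=-f*np.sin(t)-u*np.cos(t);return np.c_[x,np.cross(z,x),z]
def rows(p,R,n=None,P0=None,R0=None):
    if P0 is None:
        s=env.observe();P0=np.array(s['position']);R0=np.array(s['tool_rot'])
    T=np.eye(4);T[:3,:3]=R0.T@R;T[:3,3]=R0.T@(np.asarray(p)-P0)
    L=np.real(logm(T)) 
    v=np.r_[L[:3,3],L[2,1],L[0,2],L[1,0]]
    if n is None: n=int(np.ceil(max(np.abs(v[:3]).max()/.04,np.linalg.norm(v[:3])/.05,np.linalg.norm(v[3:])/.149)))
    n=max(n,1);D=expm(L/n);w=Ro.from_matrix(D[:3,:3]).as_rotvec()
    r=np.r_[D[:3,3]/.04,w/.15];print(n,'x',r.round(3).tolist());return r,n
E
python3 - <<'E'
from h import *
R=toolR(29,45);h=np.array([.542,.248,.043]);r,n=rows(h-.10*R[:,2],R)
r,n=rows(h-.10*R[:,2],R,20)
E
```

```text
11 x [-0.647, -0.84, 0.425, -0.177, -0.453, -0.428]
20 x [-0.345, -0.469, 0.237, -0.097, -0.249, -0.235]
```

>>> jog_arm:
  plan:
    - [[-0.345, -0.469, 0.237, -0.097, -0.249, -0.235], [-0.345, -0.469, 0.237, -0.097, -0.249, -0.235], [-0.345, -0.469, 0.237, -0.097, -0.249, -0.235], [-0.345, -0.469, 0.237, -0.097, -0.249, -0.235], [-0.345, -0.469, 0.237, -0.097, -0.249, -0.235], [-0.345, -0.469, 0.237, -0.097, -0.249, -0.235], [-0.345, -0.469, 0.237, -0.097, -0.249, -0.235], [-0.345, -0.469, 0.237, -0.097, -0.249, -0.235], [-0.345, -0.469, 0.237, -0.097, -0.249, -0.235], [-0.345, -0.469, 0.237, -0.097, -0.249, -0.235]]
  grip: 0.1

```text
time_s: 1.65
position: [0.267, 0.3404, 0.1284]
tool_rot: [[-0.919, -0.135, 0.371], [-0.096, 0.988, 0.12], [-0.383, 0.075, -0.921]]
ft_force: [0.9, 0.1, 0.8]
grip_width: 0.0466
```

>>> jog_arm:
  plan:
    - [[-0.345, -0.469, 0.237, -0.097, -0.249, -0.235], [-0.345, -0.469, 0.237, -0.097, -0.249, -0.235], [-0.345, -0.469, 0.237, -0.097, -0.249, -0.235], [-0.345, -0.469, 0.237, -0.097, -0.249, -0.235], [-0.345, -0.469, 0.237, -0.097, -0.249, -0.235], [-0.345, -0.469, 0.237, -0.097, -0.249, -0.235], [-0.345, -0.469, 0.237, -0.097, -0.249, -0.235], [-0.345, -0.469, 0.237, -0.097, -0.249, -0.235], [-0.345, -0.469, 0.237, -0.097, -0.249, -0.235], [-0.345, -0.469, 0.237, -0.097, -0.249, -0.235]]

```text
time_s: 2.65
position: [0.4079, 0.2501, 0.1065]
tool_rot: [[-0.739, -0.403, 0.54], [-0.288, 0.914, 0.287], [-0.609, 0.057, -0.791]]
ft_force: [-0.6, -0.3, -0.4]
grip_width: 0.0468
```

```bash
python3 - <<'E'
from h import *
s=env.observe();print(s['time_s'],s['position'],s['tool_rot'],s['grip_width'],s['q'])
p,d=shot('wrist','w1.png');np.savez('w1.npz',p=p,d=d,W=cloud('wrist',d))
E
```

```text
2.65 [0.40785744 0.25009736 0.10652522] [[-0.7391301  -0.4026658   0.53995088]
 [-0.28782385  0.91357443  0.28729634]
 [-0.60896973  0.05693863 -0.79114718]] 0.04681192485667958 [  10.90369572   12.25621662  123.96227596   55.13898075   12.66996584
 -152.82176438]
```

View pics/w1.png

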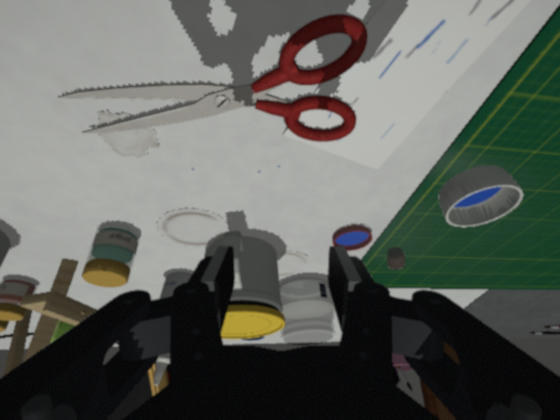

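```bash
python3 - <<'E'
from h import *
q=np.load('w1.npz');W=q['W'];P=q['p']
cv2.imwrite('pics/w1z.png',cv2.resize(P[190:350,190:350],None,fx=4,fy=4,interpolation=2)[:600,:,::-1])
for u,v in [(235,215),(236,225),(237,235),(260,270),(240,215),(232,230)]: print(u,v,W[v,u])
m=np.zeros(P.shape[:2],bool);m[200:275,215:270]=1
X=W[m&(W[...,2]>.02)&(W[...,2]<.075)];
C=np.array([.6165,.2895]);d=np.hypot(*(X[:,:2]-C).T);Y=X[(d>.062)&(d<.11)];dm=Y[:,:2].mean(0)-C
print(len(X),len(Y),Y.mean(0),np.degrees(np.arctan2(dm[1],dm[0])),Y.min(0),Y.max(0))
Z=X[d<.056];print(len(Z))
A=np.c_[2*Z[:,:2],np.ones(len(Z))]
R=toolR(29,60);h=np.array([.542,.248,.043]);rows(h-.07*R[:,2],R);rows(h-.07*R[:,2],R,10)
E
```

```text
235 215 [0.53673288 0.25775465 0.0007623 ]
236 225 [ 5.56846858e-01  2.65138136e-01 -2.33336316e-04]
237 235 [0.53275823 0.25967546 0.02839708]
260 270 [0.57147412 0.2997122  0.04469199]
240 215 [ 5.36016423e-01  2.63229748e-01 -5.97312399e-05]
232 230 [5.68038413e-01 2.63745999e-01 1.56890920e-04]
1199 457 [0.53596262 0.25729813 0.04095132] -158.2066114286458 [0.53064479 0.24574703 0.02011656] [0.55704655 0.27178585 0.06843194]
736
3 x [-0.569, -0.507, 0.409, -0.009, 0.303, -0.23]
10 x [-0.171, -0.154, 0.12, -0.003, 0.091, -0.069]
```

View pics/w1z.png

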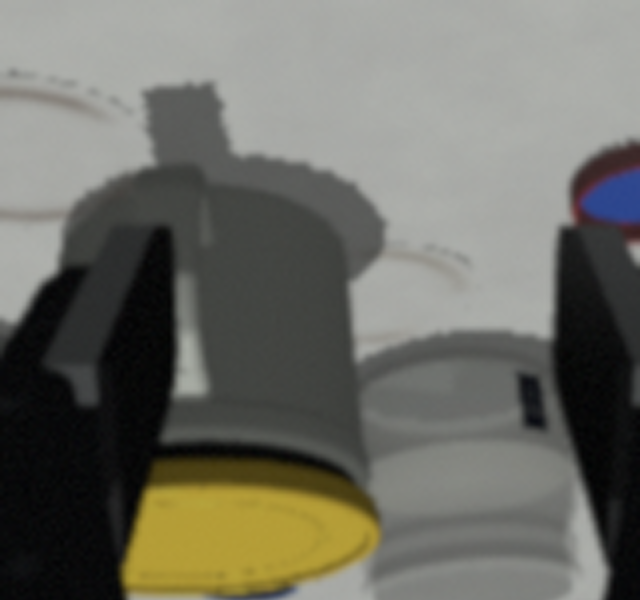

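>>> jog_arm:
  plan:
    - [[-0.171, -0.154, 0.12, -0.003, 0.091, -0.069], [-0.171, -0.154, 0.12, -0.003, 0.091, -0.069], [-0.171, -0.154, 0.12, -0.003, 0.091, -0.069], [-0.171, -0.154, 0.12, -0.003, 0.091, -0.069], [-0.171, -0.154, 0.12, -0.003, 0.091, -0.069], [-0.171, -0.154, 0.12, -0.003, 0.091, -0.069], [-0.171, -0.154, 0.12, -0.003, 0.091, -0.069], [-0.171, -0.154, 0.12, -0.003, 0.091, -0.069], [-0.171, -0.154, 0.12, -0.003, 0.091, -0.069], [-0.171, -0.154, 0.12, -0.003, 0.091, -0.069]]

```text
time_s: 3.7
position: [0.5096, 0.2313, 0.1029]
tool_rot: [[-0.762, -0.481, 0.434], [-0.416, 0.877, 0.241], [-0.496, 0.003, -0.868]]
ft_force: [-0.2, -0.2, -0.3]
grip_width: 0.0471
```

```bash
python3 - <<'E'
from h import *
s=env.observe();print(s['time_s'],s['position'],s['tool_rot'],s['grip_width'],s['q'])
R=toolR(29,60);print(R)
p,d=shot('wrist','w2.png');np.savez('w2.npz',p=p,d=d,W=cloud('wrist',d))
h=np.array([.542,.248,.043]);rows(h-.07*R[:,2],R)
E
```

```text
3.7 [0.50955415 0.23130336 0.10290742] [[-0.76193868 -0.48082182  0.43388918]
 [-0.41611499  0.87681311  0.24092964]
 [-0.49628395  0.00302582 -0.86815499]] 0.047074708089478404 [   6.61219069   19.35999676  106.31023651   23.39158134   28.48803036
 -130.1827825 ]
[[-0.75744289 -0.48480962  0.43730985]
 [-0.41985745  0.87461971  0.24240481]
 [-0.5         0.         -0.8660254 ]]
1 x [-0.0, -0.0, -0.008, -0.005, -0.019, -0.033]
```

View pics/w2.png

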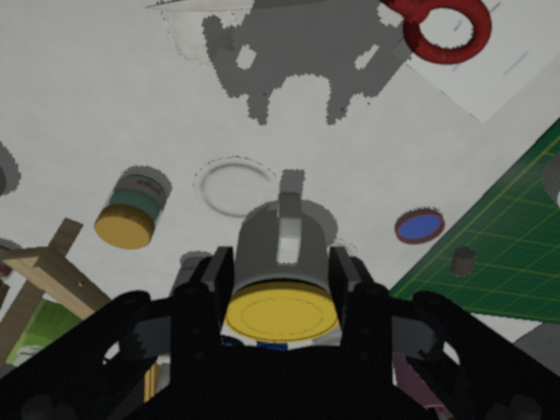

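```bash
python3 - <<'E'
from h import *
q=np.load('w2.npz');W=q['W'];P=q['p']
cv2.imwrite('pics/w2z.png',cv2.resize(P[150:350,190:390],None,fx=3,fy=3,interpolation=2)[...,::-1])
m=np.zeros(P.shape[:2],bool);m[160:345,232:332]=1
lid=m&(P[...,0]>120)&(P[...,2]<90)
L=W[lid];L=L[np.isfinite(L[:,0])];print('lid',len(L),np.median(L[:,2]),L.min(0),L.max(0))
X=W[m];X=X[np.isfinite(X[:,0])]
b=X[(X[:,2]>.008)&(X[:,2]<.07)]
# robust wall circle fit r=.0475
from scipy.optimize import least_squares
C=np.array([.6165,.2895])
d=np.hypot(*(b[:,:2]-C).T);wl=b[(d<.06)&(b[:,2]<.065)]
f=least_squares(lambda c:np.hypot(*(wl[:,:2]-c).T)-.0475,C,loss='soft_l1',f_scale=.002);C=f.x;print('C',C,len(wl))
d=np.hypot(*(b[:,:2]-C).T)
Y=b[(d>.07)&(d<.105)&(b[:,2]>.028)&(b[:,2]<.055)];dm=Y[:,:2].mean(0)-C;a=np.arctan2(dm[1],dm[0])
t=(Y[:,:2]-C)@np.array([-np.sin(a),np.cos(a)]);rr=(Y[:,:2]-C)@np.array([np.cos(a),np.sin(a)])
print(len(Y),Y.mean(0),np.degrees(a),t.min(),t.max(),np.percentile(rr,[2,50,98]))
print('handle ctr',C+.086*np.array([np.cos(a),np.sin(a)]))
E
```

```text
lid 4563 0.09368643413176919 [0.56546662 0.23928665 0.00062462] [0.87604755 0.44457852 0.09625443]
C [0.61759008 0.28998411] 3032
531 [0.53562521 0.25286108 0.04281332] -155.6335639326469 -0.00921670958650115 0.008668676856407825 [0.08759977 0.09013186 0.09131119]
handle ctr [0.53925049 0.25450302]
```

View pics/w2z.png

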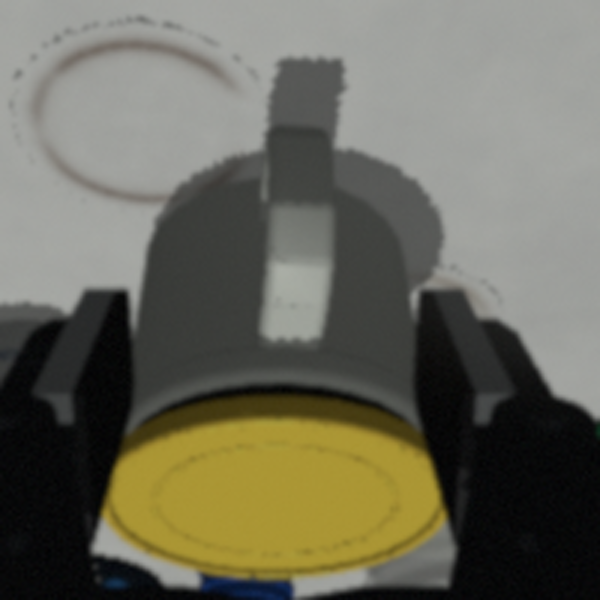

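```bash
python3 - <<'E'
from h import *
R=toolR(24.4,60);h=np.array([.5393,.2545,.044]);rows(h-.05*R[:,2],R,3)
rows(h+.021*R[:,2],R,4,h-.05*R[:,2],R)
E
```

```text
3 x [-0.009, 0.077, 0.159, 0.087, -0.007, 0.143]
4 x [0.0, 0.0, 0.444, 0.0, -0.0, 0.0]
```

>>> jog_arm:
  plan:
    - [[-0.009, 0.077, 0.159, 0.087, -0.007, 0.143], [-0.009, 0.077, 0.159, 0.087, -0.007, 0.143], [-0.009, 0.077, 0.159, 0.087, -0.007, 0.143], [0, 0, 0, 0, 0, 0]]

```text
time_s: 4.15
position: [0.5135, 0.2451, 0.0863]
tool_rot: [[-0.789, -0.415, 0.453], [-0.358, 0.91, 0.208], [-0.499, 0.002, -0.867]]
ft_force: [0.4, -0.4, 1.1]
grip_width: 0.047
```

```bash
python3 - <<'E'
from h import *
R=toolR(24.4,60);h=np.array([.5393,.2545,.044]);rows(h+.021*R[:,2],R,4);s=env.observe();print(s['q'])
E
```

```text
4 x [-0.016, -0.014, 0.446, 0.004, -0.002, 0.001]
[   9.84414585   21.72628131  106.36053919   18.38916124   23.91471977
 -119.6107828 ]
```

>>> jog_arm:
  plan:
    - [[-0.016, -0.014, 0.3, 0, 0, 0], [-0.016, -0.014, 0.3, 0, 0, 0], [-0.016, -0.014, 0.3, 0, 0, 0], [-0.016, -0.014, 0.3, 0, 0, 0], [0, 0, 0.3, 0, 0, 0], [0, 0, 0.28, 0, 0, 0], [0, 0, 0, 0, 0, 0]]

```text
time_s: 4.85
position: [0.5496, 0.2584, 0.0248]
tool_rot: [[-0.789, -0.415, 0.453], [-0.358, 0.91, 0.209], [-0.498, 0.002, -0.867]]
ft_force: [-1.3, -0.1, -0.6]
grip_width: 0.047
```

```bash
python3 - <<'E'
from h import *
R=toolR(24.4,60);h=np.array([.5393,.2545,.044]);rows(h+.021*R[:,2],R,1);s=env.observe();print(s['q'])
shot('wrist','w3.png')
E
```

```text
1 x [-0.001, 0.018, -0.028, 0.02, -0.014, 0.002]
[  10.71755941   30.90286572  104.05408322   23.93990862   17.31314972
 -124.90752848]
```

View pics/w3.png

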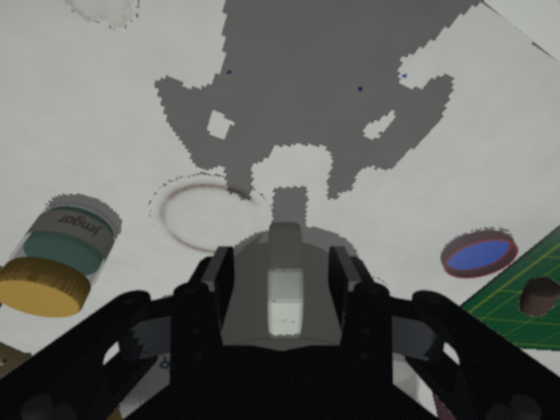

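>>> jog_arm:
  plan:
    - [[0, 0, 0, 0, 0, 0], [0, 0, 0, 0, 0, 0], [0, 0, 0, 0, 0, 0], [0, 0, 0, 0, 0, 0], [0, 0, 0, 0, 0, 0], [0, 0, 0, 0, 0, 0], [0, 0, 0, 0, 0, 0], [0, 0, 0, 0, 0, 0]]
  grip: -1
  squeeze: 80

```text
time_s: 5.7
position: [0.5496, 0.2584, 0.0272]
tool_rot: [[-0.788, -0.415, 0.455], [-0.358, 0.91, 0.209], [-0.501, 0.002, -0.865]]
ft_force: [-4.2, -1.1, 6.1]
grip_width: 0.015
```

>>> jog_arm:
  plan:
    - [[-0.125, 0, -0.217, 0, 0, 0], [-0.125, 0, -0.217, 0, 0, 0], [-0.125, 0, -0.217, 0, 0, 0], [0, 0, 0, 0, 0, 0]]

```text
time_s: 6.1
position: [0.5501, 0.2584, 0.058]
tool_rot: [[-0.787, -0.415, 0.456], [-0.358, 0.91, 0.209], [-0.502, 0.001, -0.865]]
ft_force: [0.4, -0.7, -3.7]
grip_width: 0.0151
```

```bash
python3 - <<'E'
from h import *
s=env.observe();print(s['position'],s['ft_force'],s['grip_width'],s['q'])
shot('wrist','w4.png');shot('side','s4.png')
E
```

```text
[0.55013181 0.25839263 0.05804613] [ 0.37179931 -0.7438502  -3.69838131] 0.01509278922164125 [  10.70489726   27.44053592  102.43780767   18.98524663   21.81193599
 -119.67148896]
```

View pics/w4.png

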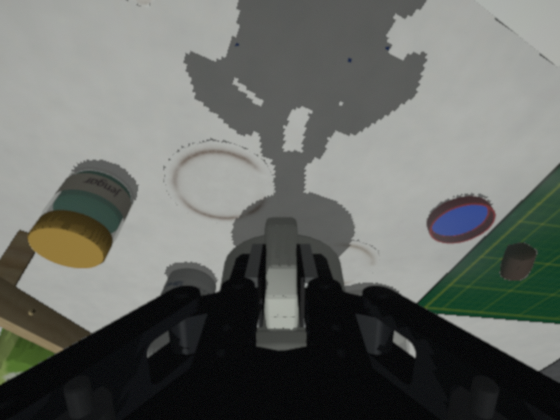

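View pics/s4.png

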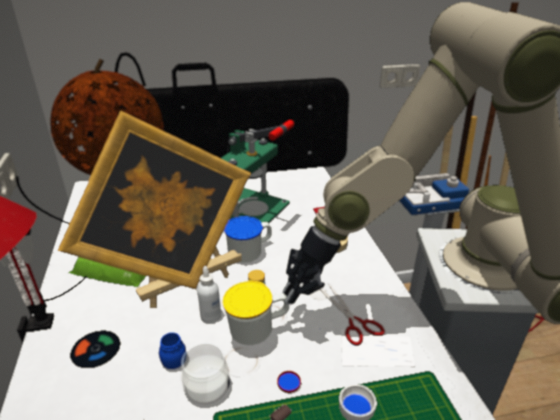

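```bash
cat >> h.py <<'E'
def lidfit(cams=('top','side'),near=None):
    for n in cams:
        p,d=vision.get_image(n);H=cv2.cvtColor(p,cv2.COLOR_RGB2HSV).astype(int);h,s,v=[H[...,i] for i in range(3)]
        m=(h>20)&(h<35)&(s>130)&(v>90)
        if m.sum()<20: print(n,'none');continue
        m=big(m);W=cloud(n,d);X=W[m];X=X[np.isfinite(X[:,0])];z0=np.median(X[:,2]);X=X[abs(X[:,2]-z0)<.02]
        A=np.c_[X[:,:2]-X[:,:2].mean(0),np.ones(len(X))];k=np.linalg.lstsq(A,X[:,2],rcond=None)[0]
        for _ in range(3):
            e=abs(A@k-X[:,2]);g=e<.004;k=np.linalg.lstsq(A[g],X[g,2],rcond=None)[0]
        C=X[g].mean(0);c=ray(n,cont(m),k[2])[:,:2];a=np.linalg.lstsq(np.c_[2*c,np.ones(len(c))],(c**2).sum(1),rcond=None)[0]
        print(n,m.sum(),'z',k[2].round(4),'slope',k[:2].round(3),'ctr',C.round(4),'circ',a[:2].round(4),np.sqrt(a[2]+a[:2]@a[:2]).round(4))
E
python3 -c "
from h import *
lidfit()"
```

```text
top 1213 z 0.1167 slope [-0.052 -0.024] ctr [0.6188 0.2905 0.1167] circ [0.6193 0.2901] 0.0506
side 1610 z 0.1161 slope [-0.053 -0.023] ctr [0.6166 0.2935 0.1161] circ [0.6137 0.2789] 0.0587
```

>>> jog_arm:
  plan:
    - [[0, 0, 0, 0, 0, 0], [0, 0, 0, 0, 0, 0], [0, 0, 0, 0, -0.1, 0], [0, 0, 0, 0, -0.1, 0], [0, 0, 0, 0, -0.1, 0], [0, 0, 0, 0, -0.08, 0], [0, 0, 0, 0, 0, 0]]
  squeeze: 120

```text
time_s: 7.0
position: [0.5492, 0.2582, 0.0561]
tool_rot: [[-0.762, -0.415, 0.498], [-0.346, 0.91, 0.229], [-0.548, 0.002, -0.837]]
ft_force: [0.8, -0.6, -2.6]
grip_width: 0.0133
```

```bash
python3 - <<'E'
from h import *
lidfit()
s=env.observe();print(s['time_s'],s['q'])
R=np.array(s['tool_rot']);P=np.array(s['position'])
f=np.array([np.cos(np.radians(24.4)),np.sin(np.radians(24.4)),0])
# lift .08 and back .07
T=P+np.array([0,0,.085])-.06*f; rows(T,R,6)
E
```

```text
top 1241 z 0.12 slope [-0.004 -0.003] ctr [0.6157 0.2885 0.12  ] circ [0.6163 0.2886] 0.051
side 1574 z 0.12 slope [-0.006  0.   ] ctr [0.6139 0.2918 0.12  ] circ [0.6117 0.2797] 0.0572
7.1 [  10.27740218   27.51840335  105.09473386   28.01834917   16.8615685
 -128.89596208]
6 x [0.015, 0.001, -0.433, -0.0, -0.0, 0.0]
```

>>> jog_arm:
  plan:
    - [[-0.1, 0, -0.15, 0, 0, 0], [-0.2, 0, -0.305, 0, 0, 0], [-0.2, 0, -0.305, 0, 0, 0], [-0.2, 0, -0.305, 0, 0, 0], [-0.2, 0, -0.305, 0, 0, 0], [-0.2, 0, -0.305, 0, 0, 0], [-0.1, 0, -0.15, 0, 0, 0], [0, 0, 0, 0, 0, 0]]

```text
time_s: 7.9
position: [0.5501, 0.2582, 0.1449]
tool_rot: [[-0.76, -0.415, 0.5], [-0.346, 0.91, 0.229], [-0.55, 0.001, -0.835]]
ft_force: [-0.0, 0.1, -2.5]
grip_width: 0.0133
```

```bash
python3 - <<'E'
from h import *
lidfit()
s=env.observe();print(s['time_s'],s['q'],s['grip_width'])
R=np.array(s['tool_rot']);P=np.array(s['position'])
# rotate everything about base z: Rz(ang) then radial
yaw=lambda a:Ro.from_euler('z',a,degrees=True).as_matrix()
N=np.array([.6535,-.232,0]);xp=np.array([np.cos(np.radians(-27.1)),np.sin(np.radians(-27.1)),0])
pot=np.array([.6165,.2885,0])
A=yaw(-27.1-24.4)
off=P-pot; 
print('stage TCP',N-.11*xp+A@(off*[1,1,0]),P)
T=N-.11*xp+A@off
rows(T,A@R);rows(T,A@R,14)
# sample path of the screw
r,n=rows(T,A@R,14)
p=P.copy();Q=R.copy()
for i in range(14):
    p=p+Q@(r[:3]*.04);Q=Q@Ro.from_rotvec(r[3:]*.15).as_matrix()
    pc=p+Q@(R.T@(pot-P)); print(i,p.round(3),pc.round(3))
E
```

```text
top 1413 z 0.2091 slope [0.005 0.003] ctr [0.6169 0.2884 0.2091] circ [0.6171 0.2887] 0.051
side 1531 z 0.2075 slope [-0.003 -0.003] ctr [0.615  0.2921 0.2075] circ [0.6152 0.2889] 0.0538
8.0 [  10.25763494   19.2102343    99.14910647   15.73396635   30.21946905
 -115.61009322] 0.013135511258910586
stage TCP [ 0.48999608 -0.14830597  0.        ] [0.54939199 0.25808274 0.14322063]
11 x [0.131, -0.952, -0.088, 0.298, -0.001, 0.456]
14 x [0.097, -0.749, -0.066, 0.234, -0.001, 0.358]
14 x [0.097, -0.749, -0.066, 0.234, -0.001, 0.358]
0 [0.558 0.229 0.143] [0.626 0.255 0.   ]
1 [0.564 0.199 0.143] [0.634 0.221 0.   ]
2 [0.568 0.169 0.143] [0.64  0.186 0.   ]
3 [0.571 0.139 0.143] [0.643 0.151 0.   ]
4 [0.571 0.109 0.143] [0.644 0.116 0.   ]
5 [0.57  0.078 0.143] [0.643 0.081 0.   ]
6 [0.566 0.048 0.143] [0.64  0.046 0.   ]
7 [0.561 0.018 0.143] [0.634 0.012 0.   ]
8 [ 0.554 -0.011  0.143] [ 0.626 -0.022  0.   ]
9 [ 0.544 -0.04   0.143] [ 0.616 -0.056  0.   ]
10 [ 0.533 -0.068  0.143] [ 0.604 -0.089  0.   ]
11 [ 0.521 -0.096  0.143] [ 0.59  -0.121  0.   ]
12 [ 0.506 -0.123  0.143] [ 0.574 -0.152  0.   ]
13 [ 0.49  -0.148  0.143] [ 0.556 -0.182  0.   ]
```

```bash
python3 - <<'E'
from h import *
s=env.observe()
R=np.array(s['tool_rot']);P=np.array(s['position'])
yaw=lambda a:Ro.from_euler('z',a,degrees=True).as_matrix()
N=np.array([.6535,-.232,0]);xp=np.array([np.cos(np.radians(-27.1)),np.sin(np.radians(-27.1)),0])
pot=np.array([.6165,.2885,0]);f=yaw(24.4)[:,0]
A=yaw(-27.1-24.4);off=P-pot;T=N-.11*xp+A@off
P1=P-.07*f;rows(P1,R,3)
r,n=rows(T,A@R,14,P1,R)
p=P1.copy();Q=R.copy()
for i in range(14):
    p=p+Q@(r[:3]*.04);Q=Q@Ro.from_rotvec(r[3:]*.15).as_matrix()
    pc=p+Q@(R.T@(pot-P)); print(i,p.round(3),pc.round(3))
z=np.load('top0.npz');W=z['W']
for u,v in [(250,185),(245,190),(256,190),(240,175),(230,160),(250,170),(225,150)]:print(u,v,W[v,u])
E
```

```text
3 x [0.488, 0.001, -0.319, -0.0, 0.0, -0.0]
14 x [-0.002, -0.697, -0.001, 0.234, -0.001, 0.358]
0 [0.497 0.204 0.143] [0.566 0.23  0.   ]
1 [0.507 0.178 0.143] [0.578 0.199 0.   ]
2 [0.515 0.151 0.143] [0.587 0.168 0.   ]
3 [0.522 0.124 0.143] [0.595 0.136 0.   ]
4 [0.527 0.097 0.143] [0.6   0.104 0.   ]
5 [0.53  0.069 0.143] [0.603 0.072 0.   ]
6 [0.531 0.041 0.143] [0.605 0.039 0.   ]
7 [0.53  0.013 0.143] [0.604 0.007 0.   ]
8 [ 0.528 -0.015  0.143] [ 0.601 -0.026  0.   ]
9 [ 0.524 -0.042  0.143] [ 0.596 -0.058  0.   ]
10 [ 0.518 -0.07   0.143] [ 0.589 -0.09   0.   ]
11 [ 0.51  -0.096  0.143] [ 0.58  -0.121  0.   ]
12 [ 0.501 -0.123  0.143] [ 0.569 -0.152  0.   ]
13 [ 0.49  -0.148  0.143] [ 0.556 -0.182  0.   ]
250 185 [0.62981577 0.07496414 0.29514859]
245 190 [0.67632764 0.09900286 0.07125461]
256 190 [0.67569944 0.06924965 0.0674332 ]
240 175 [0.65755831 0.09739057 0.284795  ]
230 160 [0.69776097 0.1198999  0.27561192]
250 170 [0.72496279 0.08202417 0.09512833]
225 150 [0.71970515 0.12992772 0.28473075]
```

>>> jog_arm:
  plan:
    - [[0.35, 0, -0.228, 0, 0, 0], [0.49, 0, -0.319, 0, 0, 0], [0.49, 0, -0.319, 0, 0, 0], [0.49, 0, -0.319, 0, 0, 0], [0.25, 0, -0.163, 0, 0, 0], [0, 0, 0, 0, 0, 0]]

```text
time_s: 8.6
position: [0.4589, 0.2168, 0.1431]
tool_rot: [[-0.762, -0.414, 0.497], [-0.346, 0.91, 0.229], [-0.547, 0.002, -0.837]]
ft_force: [-0.5, -0.5, -3.2]
grip_width: 0.0129
```

```bash
python3 - <<'E'
from h import *
lidfit(('top',))
s=env.observe();print(s['time_s'],s['position'],s['q'],s['grip_width'])
R=np.array(s['tool_rot']);P=np.array(s['position'])
yaw=lambda a:Ro.from_euler('z',a,degrees=True).as_matrix()
N=np.array([.6535,-.232,0]);xp=yaw(-27.1)[:,0];f=yaw(24.4)[:,0]
A=yaw(-27.1-24.4);off=.06731*np.array([-1,0,0]); 
P0=np.array([.5494,.2581,.1432]);pot0=np.array([.6165,.2885,0]);off=P0-pot0
T=N-.11*xp+A@off
r,n=rows(T,A@R,18)
p=P.copy();Q=R.copy()
for i in range(18):
    p=p+Q@(r[:3]*.04);Q=Q@Ro.from_rotvec(r[3:]*.15).as_matrix()
    pc=p-Q@(R.T@off); print(i,p.round(3),pc.round(3))
E
```

```text
top 1472 z 0.2068 slope [-0.003 -0.003] ctr [0.5261 0.2473 0.2068] circ [0.5262 0.2473] 0.051
8.65 [0.46017503 0.21705918 0.14360135] [   6.11687781   10.33117836  112.87616987   22.79132205   26.71804508
 -126.01744078] 0.013140223403297674
18 x [-0.035, -0.525, 0.022, 0.183, -0.001, 0.278]
0 [0.47  0.199 0.144] [0.539 0.226 0.   ]
1 [0.48  0.18  0.144] [0.549 0.203 0.   ]
2 [0.488 0.16  0.144] [0.559 0.18  0.   ]
3 [0.495 0.141 0.144] [0.567 0.157 0.   ]
4 [0.502 0.121 0.143] [0.574 0.133 0.   ]
5 [0.507 0.1   0.143] [0.58  0.109 0.   ]
6 [0.511 0.08  0.143] [0.585 0.085 0.   ]
7 [0.515 0.059 0.143] [0.588 0.061 0.   ]
8 [0.517 0.038 0.143] [0.59  0.036 0.   ]
9 [0.518 0.017 0.143] [0.592 0.011 0.   ]
10 [ 0.518 -0.004  0.143] [ 0.591 -0.013  0.   ]
11 [ 0.517 -0.025  0.143] [ 0.59  -0.038  0.   ]
12 [ 0.515 -0.046  0.143] [ 0.587 -0.063  0.   ]
13 [ 0.512 -0.067  0.143] [ 0.583 -0.087  0.   ]
14 [ 0.508 -0.088  0.143] [ 0.578 -0.111  0.   ]
15 [ 0.503 -0.108  0.143] [ 0.572 -0.135  0.   ]
16 [ 0.497 -0.128  0.143] [ 0.564 -0.159  0.   ]
17 [ 0.49  -0.148  0.143] [ 0.556 -0.182 -0.   ]
```

>>> jog_arm:
  plan:
    - [[-0.035, -0.525, 0.022, 0.183, -0.001, 0.278], [-0.035, -0.525, 0.022, 0.183, -0.001, 0.278], [-0.035, -0.525, 0.022, 0.183, -0.001, 0.278], [-0.035, -0.525, 0.022, 0.183, -0.001, 0.278], [-0.035, -0.525, 0.022, 0.183, -0.001, 0.278], [-0.035, -0.525, 0.022, 0.183, -0.001, 0.278], [-0.035, -0.525, 0.022, 0.183, -0.001, 0.278], [-0.035, -0.525, 0.022, 0.183, -0.001, 0.278], [-0.035, -0.525, 0.022, 0.183, -0.001, 0.278], [-0.035, -0.525, 0.022, 0.183, -0.001, 0.278]]

```text
time_s: 9.65
position: [0.5192, 0.0159, 0.1436]
tool_rot: [[-0.833, 0.074, 0.548], [0.062, 0.997, -0.039], [-0.55, 0.001, -0.835]]
ft_force: [-0.6, 0.0, -2.9]
grip_width: 0.013
```

>>> jog_arm:
  plan:
    - [[-0.035, -0.525, 0.022, 0.183, -0.001, 0.278], [-0.035, -0.525, 0.022, 0.183, -0.001, 0.278], [-0.035, -0.525, 0.022, 0.183, -0.001, 0.278], [-0.035, -0.525, 0.022, 0.183, -0.001, 0.278], [-0.035, -0.525, 0.022, 0.183, -0.001, 0.278], [-0.035, -0.525, 0.022, 0.183, -0.001, 0.278], [-0.03, -0.4, 0.022, 0.183, -0.001, 0.278], [0, 0, 0, 0, 0, 0]]

```text
time_s: 10.45
position: [0.4995, -0.125, 0.1435]
tool_rot: [[-0.761, 0.411, 0.502], [0.343, 0.912, -0.225], [-0.55, 0.001, -0.835]]
ft_force: [0.2, -0.1, -3.5]
grip_width: 0.0134
```

```bash
python3 - <<'E'
from h import *
lidfit()
s=env.observe();print(s['time_s'],s['position'],s['tool_rot'],s['q'],s['grip_width'])
shot('wrist','w5.png');shot('top','t5.png');shot('side','s5.png')
E
```

```text
top 1219 z 0.2077 slope [-0.002  0.006] ctr [ 0.561  -0.1497  0.2077] circ [ 0.564  -0.1507] 0.0479
side 615 z 0.2073 slope [ 0.001 -0.   ] ctr [ 0.5662 -0.1501  0.2073] circ [ 0.5657 -0.1541] 0.057
10.55 [ 0.49921275 -0.12354656  0.14339608] [[-0.762499    0.40789943  0.50220845]
 [ 0.341421    0.91302597 -0.22319339]
 [-0.54956981  0.00127977 -0.83544682]] [-28.52975462  11.18117467 111.75517052   6.19405366  23.93384467
 -99.35063175] 0.012996892010925371
```

View pics/w5.png

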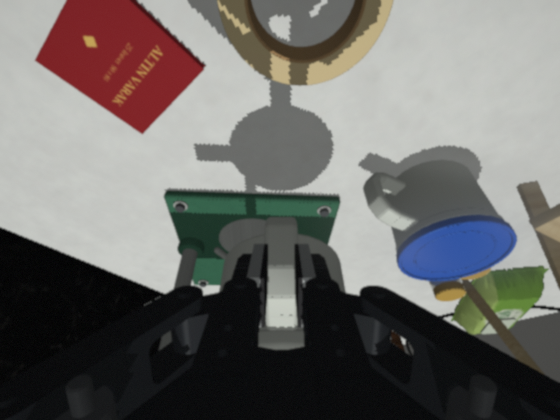

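View pics/t5.png

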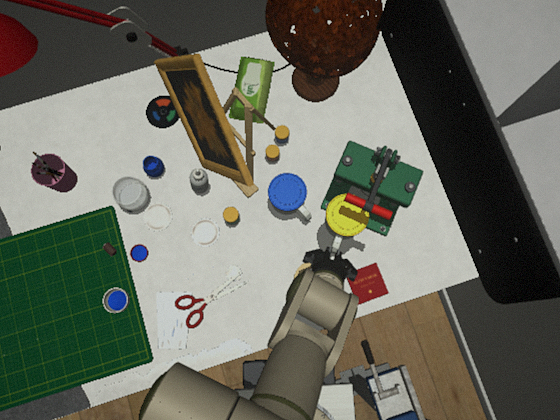

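View pics/s5.png

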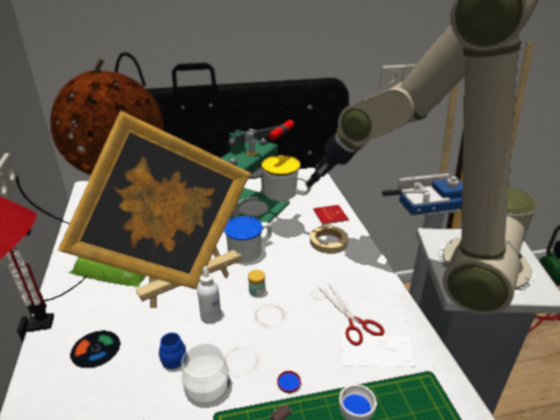

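```bash
python3 - <<'E'
from h import *
a=ray('wrist',[(166,192),(340,197),(180,207),(323,211)],.012)[:,:2];print(a)
d=a[1]-a[0];print(np.hypot(*d),np.degrees(np.arctan2(d[1],d[0])));d=a[3]-a[2];print(np.hypot(*d),np.degrees(np.arctan2(d[1],d[0])))
print((a[0]+a[1])/2,(a[2]+a[3])/2)
for yw in (-27.1,):
    x=np.array([np.cos(np.radians(yw)),np.sin(np.radians(yw))]);y=np.array([-x[1],x[0]])
    N=np.array([.6535,-.232]);print([( (q-N)@x,(q-N)@y) for q in a])
# top camera corners of base + bar + screws + caps from top0
T=np.load('top0.npz')['p'];k=5
pts=ray('top',[(300+110/k,130+392/k),(300+432/k,130+528/k)],.012)[:,:2];print('top base',pts)
pts2=ray('top',[(300+139/k,130+377/k),(300+414/k,130+495/k)],.012)[:,:2];print('top screws',pts2)
pts3=ray('top',[(300+240/k,130+152/k),(300+553/k,130+284/k)],.205)[:,:2];print('top caps',pts3,[( (q-N)@x,(q-N)@y) for q in pts3])
hd=ray('top',[(300+245/k,130+55/k),(300+615/k,130+208/k),(300+172/k,130+220/k),(300+537/k,130+380/k)],.2)[:,:2];print('head',[( (q-N)@x,(q-N)@y) for q in hd])
print([( (q-N)@x,(q-N)@y) for q in pts],[( (q-N)@x,(q-N)@y) for q in pts2])
E
```

```text
[[ 0.53431595 -0.27663674]
 [ 0.62030012 -0.10398661]
 [ 0.56103828 -0.2784894 ]
 [ 0.63573048 -0.12897811]]
0.19287649430603995 63.52552271852101
0.16713034510171992 63.454400904769216
[ 0.57730803 -0.19031168] [ 0.59838438 -0.20373376]
[(np.float64(-0.08576513253142051), np.float64(-0.09402988295666279)), (np.float64(-0.08787080651658408), np.float64(0.0988351169600045)), (np.float64(-0.06113260038619131), np.float64(-0.0835059281792381)), (np.float64(-0.06274974862046814), np.float64(0.08361659300030959))]
top base [[ 0.62649913 -0.11232384]
 [ 0.53952411 -0.28597372]]
top screws [[ 0.63426001 -0.12928157]
 [ 0.55864612 -0.27774696]]
top caps [[ 0.70377929 -0.16622699]
 [ 0.62821216 -0.31385784]] [(np.float64(0.014796712571594307), np.float64(0.0814564509839904)), (np.float64(0.01477836502257702), np.float64(-0.08439064039699977))]
head [(np.float64(0.06454047396945121), np.float64(0.09853570835229392)), (np.float64(0.06534495476331847), np.float64(-0.09920761185693784)), (np.float64(-0.029642189677195296), np.float64(0.09878411513303985)), (np.float64(-0.03190371138467563), np.float64(-0.09528424998848886))]
[(np.float64(-0.0785543858847465), np.float64(0.09423713871787119)), (np.float64(-0.07687534641808134), np.float64(-0.09996923068981156))] [(np.float64(-0.06392054220309629), np.float64(0.08267658689674864)), (np.float64(-0.063600342310466), np.float64(-0.08393473331977631))]
```

```bash
python3 - <<'E'
from h import *
yaw=lambda a:Ro.from_euler('z',a,degrees=True).as_matrix()
N=np.array([.6545,-.2325,0]);x=yaw(-27)[:,0]
s=env.observe();P=np.array(s['position']);R=np.array(s['tool_rot'])
t=np.degrees(np.arctan2(-R[2,2],np.hypot(*R[:2,2])));print(t)
Rt=toolR(-27,t)
A=N-(.11+.0737)*x+[0,0,.1434];rows(A,Rt,4)
B=A-[0,0,.09];rows(B,Rt,8,A,Rt);rows(B+.11*x,Rt,10,B,Rt)
E
```

```text
56.66640191293543
4 x [-0.02, -0.169, 0.013, 0.049, -0.0, 0.071]
8 x [0.155, 0.0, 0.235, 0.0, 0.0, 0.0]
10 x [-0.23, -0.0, 0.151, 0.0, 0.0, 0.0]
```

>>> jog_arm:
  plan:
    - [[-0.02, -0.169, 0.013, 0.049, 0, 0.071], [-0.02, -0.169, 0.013, 0.049, 0, 0.071], [-0.02, -0.169, 0.013, 0.049, 0, 0.071], [-0.02, -0.169, 0.013, 0.049, 0, 0.071], [0.155, 0, 0.235, 0, 0, 0], [0.155, 0, 0.235, 0, 0, 0], [0.155, 0, 0.235, 0, 0, 0], [0.155, 0, 0.235, 0, 0, 0], [0.155, 0, 0.235, 0, 0, 0], [0, 0, 0, 0, 0, 0]]

```text
time_s: 11.7
position: [0.4897, -0.1498, 0.0859]
tool_rot: [[-0.745, 0.456, 0.487], [0.382, 0.89, -0.249], [-0.547, 0.0, -0.837]]
ft_force: [-0.4, -0.3, -3.3]
grip_width: 0.0135
```

```bash
python3 - <<'E'
from h import *
lidfit()
yaw=lambda a:Ro.from_euler('z',a,degrees=True).as_matrix()
N=np.array([.6545,-.2325,0]);x=yaw(-27)[:,0]
s=env.observe();P=np.array(s['position']);R=np.array(s['tool_rot'])
t=np.degrees(np.arctan2(-R[2,2],np.hypot(*R[:2,2])));print(t,s['time_s'],P,s['q'],s['ft_force'],N-.11*x)
Rt=toolR(-27,56.67)
rows(N-(.11+.0737)*x+[0,0,.0534],Rt,4)
shot('side','s6.png');shot('wrist','w6.png')
E
```

```text
top 1224 z 0.1497 slope [-0.013  0.006] ctr [ 0.5528 -0.1809  0.1497] circ [ 0.5541 -0.181 ] 0.0496
side 565 z 0.1507 slope [-0.003 -0.004] ctr [ 0.5546 -0.1791  0.1507] circ [ 0.5558 -0.1852] 0.0567
56.65205963127097 11.8 [ 0.49048541 -0.15004962  0.08745578] [ -31.67113872   17.50571138  116.71303746   11.37107935   12.75852582
 -104.90091352] [ 0.38162526  0.656172   -2.55143342] [ 0.55648928 -0.18256105  0.        ]
4 x [0.118, 0.006, 0.177, -0.002, 0.001, -0.003]
```

View pics/s6.png

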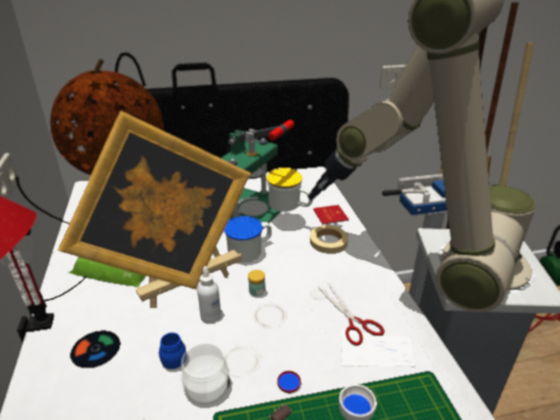

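View pics/w6.png

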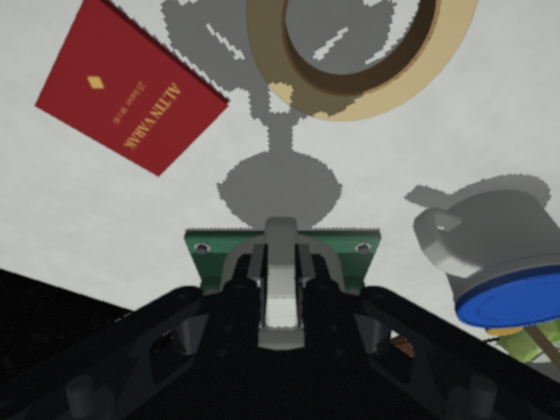

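```bash
cat > kin.py <<'E'
import numpy as np
from scipy.spatial.transform import Rotation as Ro
from scipy.optimize import least_squares
D=[([63.982,21.807,74.336,0,83.858,-12.336],[.13,.534,.2055]),
([10.90369572,12.25621662,123.96227596,55.13898075,12.66996584,-152.82176438],[0.40785744,0.25009736,0.10652522]),
([6.61219069,19.35999676,106.31023651,23.39158134,28.48803036,-130.1827825],[0.50955415,0.23130336,0.10290742]),
([9.84414585,21.72628131,106.36053919,18.38916124,23.91471977,-119.6107828],[0.5135,0.2451,0.0863]),
([10.71755941,30.90286572,104.05408322,23.93990862,17.31314972,-124.90752848],[0.5496,0.2584,0.0248]),
([10.70489726,27.44053592,102.43780767,18.98524663,21.81193599,-119.67148896],[0.55013181,0.25839263,0.05804613]),
([10.27740218,27.51840335,105.09473386,28.01834917,16.8615685,-128.89596208],[.5492,.2582,.0561]),
([10.25763494,19.2102343,99.14910647,15.73396635,30.21946905,-115.61009322],[0.54939199,0.25808274,0.14322063]),
([6.11687781,10.33117836,112.87616987,22.79132205,26.71804508,-126.01744078],[0.46017503,0.21705918,0.14360135]),
([-28.52975462,11.18117467,111.75517052,6.19405366,23.93384467,-99.35063175],[0.49921275,-0.12354656,0.14339608]),
([-31.67113872,17.50571138,116.71303746,11.37107935,12.75852582,-104.90091352],[0.49048541,-0.15004962,0.08745578])]
def rz(a):return Ro.from_euler('z',a,degrees=True).as_matrix()
def ry(a):return Ro.from_euler('y',a,degrees=True).as_matrix()
def fk(q,k):
    d1,a1,a2,a3,d4,lat,ex,ey,L=k[:9]
    A=rz(q[0]);p=A@[a1,lat,d1];A=A@ry(q[1]);p=p+A@[0,0,a2];A=A@ry(q[2]);p=p+A@[a3,0,d4]
    A=A@rz(q[3]);p=p+A@[ex,ey,0.];A=A@ry(q[4]);p=p+A@[0,0,L] ;A=A@rz(q[5]+90);return p,A
def fit():
    def res(k):return np.concatenate([fk(q,k)[0]-np.array(p) for q,p in D])
    f=least_squares(res,[.2,0,.4,0,.4,.1,0,0,.3],loss='soft_l1',f_scale=.003);return f
if __name__=='__main__':
    f=fit();print(f.x.round(4),np.abs(f.fun).reshape(-1,3).max(1).round(4))
    print(fk(D[-1][0],f.x)[1].round(3))
E
python3 kin.py
```

```text
[ 1.308e-01 -1.000e-04  5.369e-01  1.032e-01  3.506e-01  1.175e-01
 -1.000e-04 -1.000e-04  2.837e-01] [0.0001 0.     0.0001 0.0001 0.0001 0.0001 0.0003 0.0001 0.0001 0.
 0.    ]
[[-0.743  0.456  0.489]
 [ 0.381  0.89  -0.251]
 [-0.55  -0.    -0.835]]
```

```bash
cat >> kin.py <<'E'
K=fit().x
LO=np.array([-178.18,-50.72,12.68,-81.47,9.98,-165.26]);HI=np.array([178.18,133.34,142.11,261.47,163.14,165.26])
def ik(p,R,q0):
    def res(q):
        a,A=fk(q,K);return np.r_[(a-p)*10,Ro.from_matrix(A.T@R).as_rotvec()*3]
    lo,hi=LO.copy(),HI.copy();lo[4]=1
    f=least_squares(res,np.clip(q0,lo+.1,hi-.1),bounds=(lo,hi),x_scale=30);return f.x,np.abs(f.fun).max()
E
python3 - <<'E'
from kin import *
from h import toolR
N=np.array([.6545,-.2325,0]);x=rz(-27)[:,0]
for tilt in (56.67,60,63):
  for yw in (-27,-20):
    q=np.array(D[-1][0])
    for back,zz in [(.11,.0875),(.09,.065),(.085,.055),(.05,.055),(0,.055),(0,.045)]:
        xx=rz(yw)[:,0]
        q,e=ik(N-back*x-.0737*xx+[0,0,zz],toolR(yw,tilt),q);print(tilt,yw,back,zz,q.round(1),'%.4f'%e)
E
```

```text
56.67 -27 0.11 0.0875 [ -31.6   17.5  116.7   11.4   12.8 -104.9] 0.0000
56.67 -27 0.09 0.065 [ -31.3   21.8  115.5   14.     9.8 -107.4] 0.0000
56.67 -27 0.085 0.055 [ -31.2   23.4  115.4   16.3    8.3 -109.7] 0.0000
56.67 -27 0.05 0.055 [ -30.9   25.6  110.2   11.1   11.2 -104.1] 0.0000
56.67 -27 0 0.055 [-30.4  28.8 102.7   7.2  15.4 -99.8] 0.0000
56.67 -27 0 0.045 [ -30.4   29.8  103.2    8.    13.8 -100.6] 0.0000
56.67 -20 0.11 0.0875 [ -36.2   17.2  117.3   34.1   15.9 -136.7] 0.0000
56.67 -20 0.09 0.065 [ -35.7   21.5  116.    40.6   13.2 -143. ] 0.0000
56.67 -20 0.085 0.055 [ -35.6   23.1  116.    45.1   12.  -147.6] 0.0000
56.67 -20 0.05 0.055 [ -34.8   25.3  110.7   35.5   14.  -137.2] 0.0000
56.67 -20 0 0.055 [ -34.    28.6  103.1   26.2   17.5 -126.9] 0.0000
56.67 -20 0 0.045 [ -34.    29.6  103.6   28.6   16.1 -129.4] 0.0000
60 -27 0.11 0.0875 [ -31.4   17.5  114.1    6.9   18.6 -100.3] 0.0000
60 -27 0.09 0.065 [ -31.1   21.6  112.9    7.7   15.7 -101. ] 0.0000
60 -27 0.085 0.055 [ -31.1   23.2  112.8    8.3   14.2 -101.6] 0.0000
60 -27 0.05 0.055 [-30.7  25.5 107.6   6.
[... 635 characters left out ...]
-31.   21.7 110.5   5.1  20.9 -98.3] 0.0000
63 -27 0.085 0.055 [-31.   23.2 110.4   5.4  19.5 -98.6] 0.0000
63 -27 0.05 0.055 [-30.6  25.6 105.2   4.4  22.3 -97.3] 0.0000
63 -27 0 0.055 [-30.3  29.1  97.6   3.3  26.4 -95.9] 0.0000
63 -27 0 0.045 [-30.3  30.   98.2   3.5  24.9 -96.1] 0.0000
63 -20 0.11 0.0875 [ -35.    17.4  112.2   16.1   25.1 -118.1] 0.0000
63 -20 0.09 0.065 [ -34.6   21.5  111.    17.6   22.3 -119.4] 0.0000
63 -20 0.085 0.055 [ -34.5   23.   110.9   18.6   20.9 -120.5] 0.0000
63 -20 0.05 0.055 [ -33.9   25.4  105.7   15.9   23.4 -117.1] 0.0000
63 -20 0 0.055 [ -33.2   28.9   98.    13.    27.3 -113.4] 0.0000
63 -20 0 0.045 [ -33.2   29.9   98.6   13.7   25.8 -114.2] 0.0000
```

```bash
python3 - <<'E'
from h import *
from kin import rz
N=np.array([.6545,-.2325,0]);x=rz(-27)[:,0]
f=lambda b,z,t:(N-(b+.0737)*x+[0,0,z],toolR(-27,t))
a=f(.085,.065,59);rows(*a,4);b=f(.05,.058,59);rows(*b,4,*a);c=f(0.003,.057,57);rows(*c,6,*b)
E
```

```text
4 x [-0.053, 0.006, 0.204, -0.002, 0.07, -0.002]
4 x [-0.165, -0.0, 0.15, -0.0, 0.0, 0.0]
6 x [-0.164, -0.0, 0.107, 0.0, -0.039, -0.0]
```

>>> jog_arm:
  plan:
    - [[-0.053, 0.006, 0.204, -0.002, 0.07, -0.002], [-0.053, 0.006, 0.204, -0.002, 0.07, -0.002], [-0.053, 0.006, 0.204, -0.002, 0.07, -0.002], [-0.053, 0.006, 0.204, -0.002, 0.07, -0.002], [-0.165, 0, 0.15, 0, 0, 0], [-0.165, 0, 0.15, 0, 0, 0], [-0.165, 0, 0.15, 0, 0, 0], [-0.165, 0, 0.15, 0, 0, 0], [0, 0, 0, 0, 0, 0]]

```text
time_s: 12.8
position: [0.545, -0.1766, 0.0572]
tool_rot: [[-0.764, 0.454, 0.459], [0.389, 0.891, -0.234], [-0.515, 0.0, -0.857]]
ft_force: [0.5, 0.1, -2.8]
grip_width: 0.0135
```

```bash
python3 - <<'E'
from h import *
from kin import rz
lidfit(('side',))
N=np.array([.6545,-.2325,0]);x=rz(-27)[:,0]
f=lambda b,z,t:(N-(b+.0737)*x+[0,0,z],toolR(-27,t))
s=env.observe();print(s['time_s'],s['position'],s['ft_force'],s['q'],N-.05*x)
c=f(0.003,.057,57);rows(*c,6)
p,d=shot('side');cv2.imwrite('pics/s7.png',cv2.resize(p[100:260,200:380],None,fx=4,fy=3.75,interpolation=2)[:600,:,::-1])
E
```

```text
side 450 z 0.1181 slope [-0.039  0.014] ctr [ 0.6092 -0.2041  0.1182] circ [ 0.6093 -0.2059] 0.05
12.85 [ 0.5442563  -0.17608726  0.05707314] [-0.05290751  0.66771458 -2.9998122 ] [ -30.77180347   25.22918276  108.25818716    7.22011996   15.75274827
 -100.18434182] [ 0.60994967 -0.20980048  0.        ]
6 x [-0.167, -0.001, 0.104, 0.0, -0.04, -0.0]
```

View pics/s7.png

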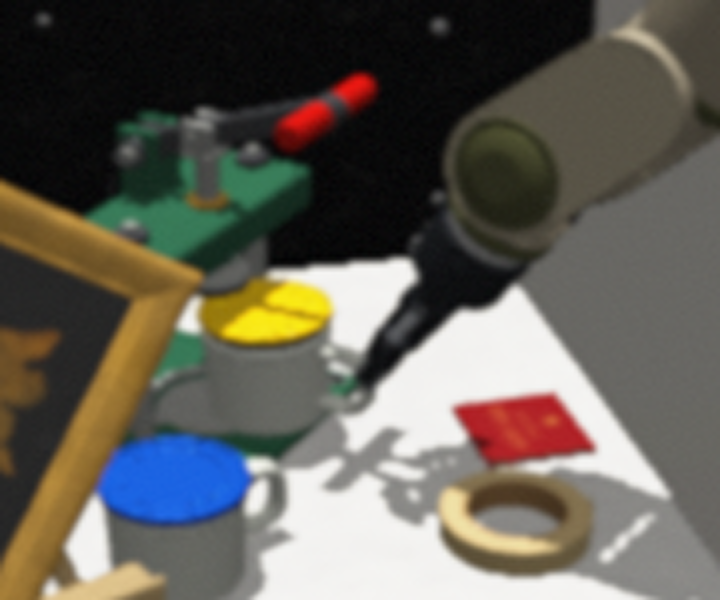

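>>> jog_arm:
  plan:
    - [[-0.167, -0.001, 0.104, 0, -0.04, 0], [-0.167, -0.001, 0.104, 0, -0.04, 0], [-0.167, -0.001, 0.104, 0, -0.04, 0], [-0.167, -0.001, 0.104, 0, -0.04, 0], [-0.167, -0.001, 0.104, 0, -0.04, 0], [-0.167, -0.001, 0.104, 0, -0.04, 0], [0, 0, 0, 0, 0, 0]]

```text
time_s: 13.6
position: [0.5868, -0.1981, 0.0571]
tool_rot: [[-0.747, 0.454, 0.486], [0.381, 0.891, -0.247], [-0.545, 0.0, -0.838]]
ft_force: [1.1, 1.1, -3.4]
grip_width: 0.0135
```

```bash
python3 - <<'E'
from h import *
from kin import rz
lidfit(('side',))
N=np.array([.6545,-.2325,0]);x=rz(-27)[:,0]
f=lambda b,z,t:(N-(b+.0737)*x+[0,0,z],toolR(-27,t))
s=env.observe();print(s['time_s'],s['position'],s['ft_force'],s['q'],s['grip_width'])
rows(*f(0.003,.057,57),1);rows(*f(0.001,.045,57),4)
p,d=shot('side');cv2.imwrite('pics/s8.png',cv2.resize(p[100:260,200:380],None,fx=4,fy=3.75,interpolation=2)[:600,:,::-1])
shot('wrist','w8.png')
E
```

```text
side 235 z 0.1205 slope [-0.025  0.01 ] ctr [ 0.6332 -0.2113  0.1205] circ [ 0.6355 -0.2195] 0.0396
13.65 [ 0.58614777 -0.1976638   0.05694665] [-0.35773644  0.58393261 -2.14047613] [-30.47756267  28.36991261 102.77515161   6.94223217  16.02460179
 -99.58589831] 0.013450748165796885
1 x [-0.001, -0.0, -0.001, 0.002, -0.001, -0.001]
4 x [0.03, -0.0, 0.069, 0.001, -0.0, -0.0]
```

View pics/s8.png

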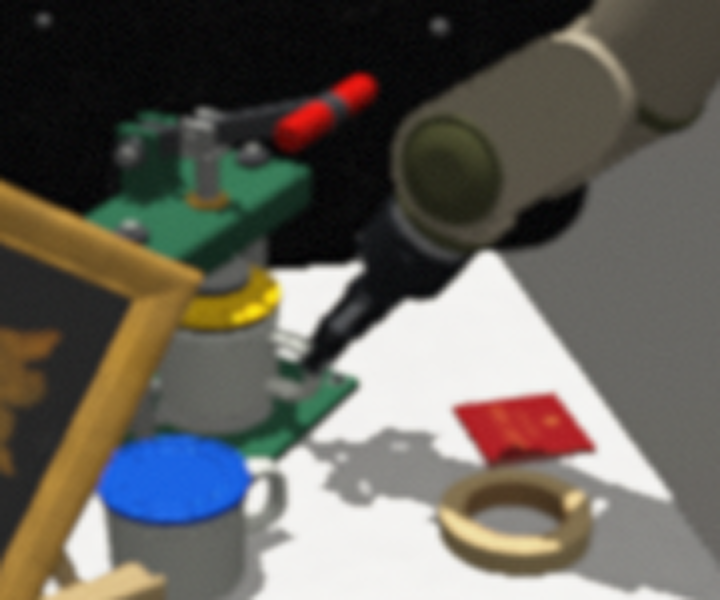

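View pics/w8.png

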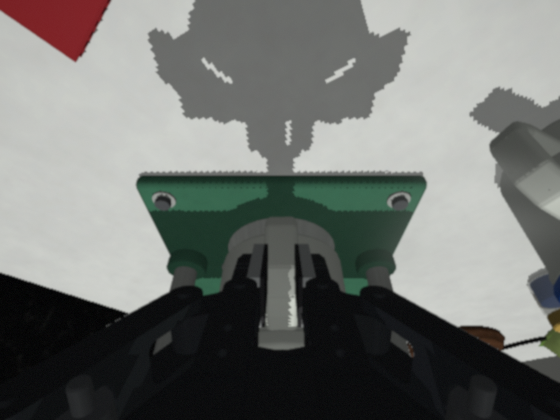

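>>> jog_arm:
  plan:
    - [[0.03, 0, 0.069, 0, 0, 0], [0.03, 0, 0.069, 0, 0, 0], [0.03, 0, 0.069, 0, 0, 0], [0, 0, 0, 0, 0, 0]]

```text
time_s: 14.15
position: [0.587, -0.1981, 0.0475]
tool_rot: [[-0.748, 0.454, 0.485], [0.381, 0.891, -0.246], [-0.544, 0.0, -0.839]]
ft_force: [-0.2, 0.1, -2.4]
grip_width: 0.0132
```

>>> jog_arm:
  plan:
    - [[0.028, 0, 0.042, 0, 0, 0], [0.028, 0, 0.042, 0, 0, 0], [0, 0, 0, 0, 0, 0]]

```text
time_s: 14.45
position: [0.5871, -0.1981, 0.0438]
tool_rot: [[-0.748, 0.454, 0.485], [0.381, 0.891, -0.247], [-0.544, 0.0, -0.839]]
ft_force: [-0.0, -0.1, -2.9]
grip_width: 0.0133
```

>>> jog_arm:
  plan:
    - [[0.014, 0, 0.021, 0, 0, 0], [0.014, 0, 0.021, 0, 0, 0], [0, 0, 0, 0, 0, 0]]

```text
time_s: 14.75
position: [0.5871, -0.1982, 0.042]
tool_rot: [[-0.747, 0.454, 0.485], [0.381, 0.891, -0.247], [-0.544, 0.0, -0.839]]
ft_force: [0.7, -0.4, -4.0]
grip_width: 0.0133
```

>>> jog_arm:
  plan:
    - [[0.014, 0, 0.021, 0, 0, 0], [0.014, 0, 0.021, 0, 0, 0], [0, 0, 0, 0, 0, 0]]

```text
time_s: 15.05
position: [0.5872, -0.1982, 0.0401]
tool_rot: [[-0.747, 0.454, 0.486], [0.381, 0.891, -0.247], [-0.545, 0.0, -0.839]]
ft_force: [-0.1, -0.9, -2.5]
grip_width: 0.0133
```

```bash
python3 - <<'E'
from h import *
s=env.observe();print(s['time_s'],s['position'],s['ft_force'],s['wrist_torque'],s['q'])
p,d=shot('wrist','w9.png');W=cloud('wrist',d)
cv2.imwrite('pics/w9z.png',cv2.resize(p[180:360,200:360],None,fx=3.3,fy=3.3,interpolation=2)[...,::-1])
E
```

```text
15.05 [ 0.58722075 -0.19820709  0.04010754] [-0.05368931 -0.86478579 -2.46379923] [0.37753431 0.67317645 0.00215355] [ -30.46653251   30.21285102  103.48181066    8.19397846   13.47927659
 -100.87235803]
```

View pics/w9z.png

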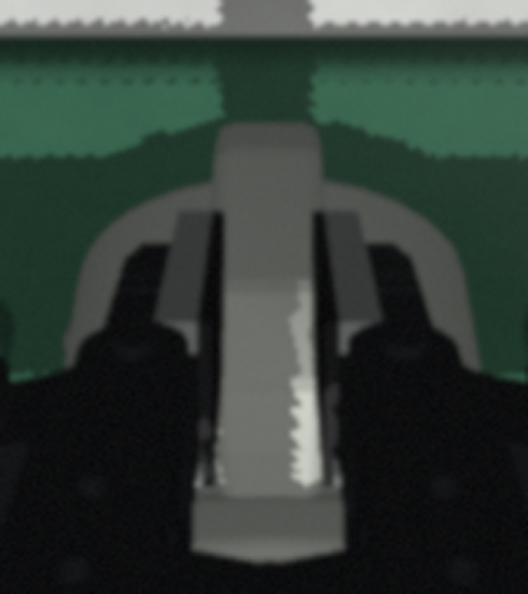

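>>> jog_arm:
  plan:
    - [[0.014, 0, 0.021, 0, 0, 0], [0.014, 0, 0.021, 0, 0, 0], [0, 0, 0, 0, 0, 0]]

```text
time_s: 15.4
position: [0.5876, -0.1984, 0.039]
tool_rot: [[-0.746, 0.454, 0.487], [0.38, 0.891, -0.248], [-0.547, 0.0, -0.837]]
ft_force: [-2.9, 2.5, 5.7]
grip_width: 0.0135
```

>>> jog_arm:
  plan:
    - [[-0.03, 0, -0.01, 0, 0, 0], [-0.02, 0, 0.013, 0, 0, 0], [-0.02, 0, 0.013, 0, 0, 0], [0, 0, 0, 0, 0, 0]]

```text
time_s: 15.8
position: [0.5892, -0.1992, 0.0397]
tool_rot: [[-0.747, 0.454, 0.486], [0.381, 0.891, -0.247], [-0.545, 0.0, -0.839]]
ft_force: [-9.7, 2.7, 10.7]
grip_width: 0.0133
```

>>> jog_arm:
  plan:
    - [[0.02, 0, -0.013, 0, 0, 0], [0, 0, 0, 0, 0, 0]]

```text
time_s: 16.0
position: [0.5889, -0.199, 0.0395]
tool_rot: [[-0.747, 0.454, 0.486], [0.381, 0.891, -0.247], [-0.545, 0.0, -0.838]]
ft_force: [-4.2, 1.9, 7.0]
grip_width: 0.0134
```

```bash
python3 - <<'E'
from h import *
s=env.observe();print(s['time_s'],s['position'],s['ft_force'],s['wrist_torque'])
lidfit(('side','top'))
p,d=shot('side');cv2.imwrite('pics/s9.png',cv2.resize(p[130:250,210:320],None,fx=6,fy=5,interpolation=2)[:600,:,::-1])
E
```

```text
16.0 [ 0.58887637 -0.19903887  0.03954256] [-4.24903177  1.85124653  6.98301863] [ 0.22373652  0.43531586 -0.142251  ]
side 317 z 0.1041 slope [0.013 0.001] ctr [ 0.6402 -0.2184  0.1041] circ [ 0.6408 -0.2208] 0.0436
top 170 z 0.0553 slope [0.005 0.001] ctr [0.615  0.1427 0.0553] circ [0.6152 0.1427] 0.0192
```

View pics/s9.png

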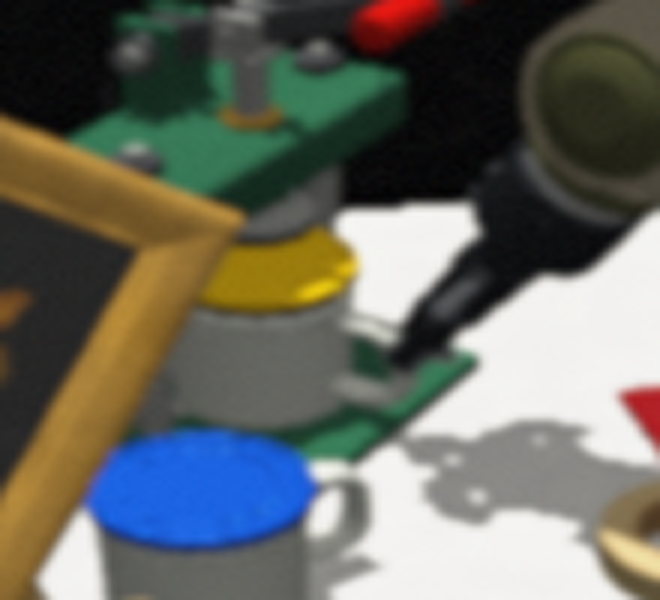

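>>> jog_arm:
  plan:
    - [[0, 0, 0, 0, 0, 0], [0, 0, 0, 0, 0, 0], [0, 0, 0, 0, 0, 0], [0, 0, 0, 0, 0, 0], [0, 0, 0, 0, 0, 0]]
  grip: 0.1

```text
time_s: 16.65
position: [0.5888, -0.199, 0.039]
tool_rot: [[-0.747, 0.454, 0.485], [0.381, 0.891, -0.247], [-0.545, 0.0, -0.839]]
ft_force: [-0.2, -0.2, 0.1]
grip_width: 0.0471
```

```bash
python3 - <<'E'
from h import *
from scipy.optimize import least_squares
s=env.observe();print(s['time_s'],s['position'],s['ft_force'],s['grip_width'])
lidfit(('side',))
p,d=shot('wrist','w10.png');W=cloud('wrist',d)
C=np.array([.6545,-.2325])
X=W[180:330,215:345].reshape(-1,3);X=X[np.isfinite(X[:,0])&(X[:,2]>.018)&(X[:,2]<.085)]
r=np.hypot(*(X[:,:2]-C).T);wl=X[(r<.06)&(r>.035)]
f=least_squares(lambda c:np.hypot(*(wl[:,:2]-c).T)-.0475,C,loss='soft_l1',f_scale=.002);print(f.x,len(wl),f.x-C)
E
```

```text
16.65 [ 0.58876511 -0.19900097  0.03904021] [-0.1954178  -0.21075415  0.08001127] 0.04710781077918343
side 312 z 0.1038 slope [-0.008  0.005] ctr [ 0.6409 -0.2178  0.1038] circ [ 0.6416 -0.2215] 0.0434
[ 0.65349054 -0.23100375] 5731 [-0.00100946  0.00149625]
```

View pics/w10.png

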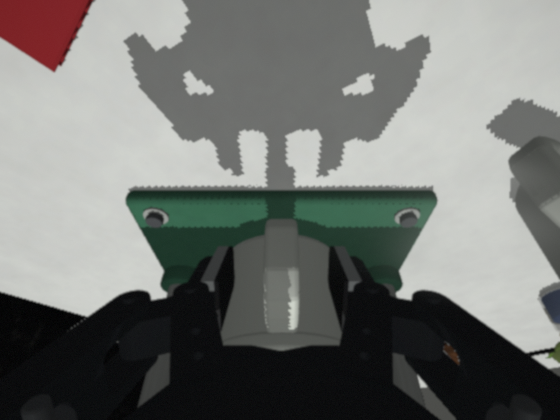

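```bash
python3 - <<'E'
from h import *
from kin import rz,ik,fk,K
s=env.observe();q0=np.array(s['q']);print(fk(q0,K)[0]-s['position'])
xp=rz(-27)[:,0];yp=rz(-27)[:,1];u=np.array([0,0,1.])
N=np.array([.6545,-.2325,0])
for sg in (1,-1):
  for side in (1,-1):
    R=np.c_[sg*yp,sg*xp,-u]
    q=q0.copy();q[5]+= -90 if sg<0 else 90
    if abs(q[5])>165:q[5]=np.sign(q[5])*160
    q[4]=60;q[3]=0
    for zz,dx in((.36,-.1),(.275,-.1),(.221,-.11),(.17,-.103)):
        q,e=ik(N+dx*xp+side*.033*yp+zz*u,R,q);print(sg,side,zz,q.round(1),'%.4f'%e)
R=np.array(s['tool_rot']);P=np.array(s['position'])
rows(P-.14*R[:,2],R,7)
E
```

```text
[-5.23700894e-05 -1.70554457e-05  1.55905621e-05]
1 1 0.36 [-26.5  24.8  44.8   0.  110.4   0.5] 0.0000
1 1 0.275 [-26.5  25.3  57.4  -0.   97.3   0.5] 0.0000
1 1 0.221 [-26.5  25.6  65.7  -0.   88.8   0.5] 0.0000
1 1 0.17 [-26.5  28.2  69.7  -0.   82.1   0.5] 0.0000
1 -1 0.36 [-32.9  23.6  46.7   0.  109.7  -5.9] 0.0000
1 -1 0.275 [-32.9  24.1  59.2  -0.   96.6  -5.9] 0.0000
1 -1 0.221 [-33.   24.5  67.4  -0.   88.1  -6. ] 0.0000
1 -1 0.17 [-33.   27.2  71.4  -0.   81.4  -6. ] 0.0000
-1 1 0.36 [ -23.1   25.3   44.2   -1.2  110.3 -165.3] 0.5878
-1 1 0.275 [ -22.1   25.6   57.3   -3.7   96.4 -165.3] 0.5385
-1 1 0.221 [ -21.7   26.    65.6   -4.8   87.8 -165.3] 0.4861
-1 1 0.17 [ -21.7   28.6   69.7   -5.5   81.  -165.3] 0.4498
-1 -1 0.36 [ -27.6   24.    46.6   -2.3  108.7 -165.3] 0.8451
-1 -1 0.275 [ -26.3   24.4   60.1   -5.8   94.3 -165.3] 0.7623
-1 -1 0.221 [ -25.9   24.8   68.4   -7.4   85.4 -165.3] 0.6860
-1 -1 0.17 [ -25.9   27.5   72.5   -8.4   78.4 -165.3] 0.6283
7 x [-0.0, -0.0, -0.5, 0.0, 0.0, 0.0]
```

>>> jog_arm:
  plan:
    - [[0, 0, -0.25, 0, 0, 0], [0, 0, -0.5, 0, 0, 0], [0, 0, -0.5, 0, 0, 0], [0, 0, -0.5, 0, 0, 0], [0, 0, -0.5, 0, 0, 0], [0, 0, -0.5, 0, 0, 0], [0, 0, -0.5, 0, 0, 0], [0, 0, -0.25, 0, 0, 0], [0, 0, 0, 0, 0, 0]]

```text
time_s: 17.65
position: [0.5206, -0.1643, 0.1579]
tool_rot: [[-0.746, 0.454, 0.487], [0.38, 0.891, -0.248], [-0.547, 0.0, -0.837]]
ft_force: [0.4, -0.5, 0.6]
grip_width: 0.0472
```

```bash
python3 - <<'E'
from h import *
from kin import rz,ik,fk,K
s=env.observe();q0=np.array(s['q']);P=np.array(s['position']);R0=np.array(s['tool_rot']);print(s['time_s'],P,q0)
xp=rz(-27)[:,0];yp=rz(-27)[:,1];u=np.array([0,0,1.]);N=np.array([.6545,-.2325,0])
R=np.c_[yp,xp,-u]
print(P-N, (P-N)@xp,(P-N)@yp)
# waypoint: up & back, rotated
T=N-.2*xp+.033*yp+.39*u
r,n=rows(T,R,20)
p=P.copy();Q=R0.copy();q=q0
for i in range(20):
    p=p+Q@(r[:3]*.04);Q=Q@Ro.from_rotvec(r[3:]*.15).as_matrix();q,e=ik(p,Q,q)
    print(i,p.round(3),((p-N)@xp).round(3),((p-N)@yp).round(3),q.round(0),'%.3f'%e)
E
```

```text
17.65 [ 0.52060591 -0.164252    0.15790284] [-31.15262914  12.72419011 106.04595547   4.81953598  28.24986666
 -97.72914344]
[-0.13389409  0.068248    0.15790284] -0.15028445263948143 2.2764013121700687e-05
20 x [-0.01, 0.035, -0.304, 0.151, 0.151, 0.508]
0 [ 0.516 -0.16   0.168] -0.157 0.001 [-30.  12. 105.   1.  32. -89.] 0.000
1 [ 0.511 -0.156  0.179] -0.163 0.003 [-29.  11. 103.  -2.  36. -81.] 0.000
2 [ 0.507 -0.152  0.19 ] -0.168 0.005 [-28.  10. 101.  -5.  40. -74.] 0.000
3 [ 0.503 -0.148  0.2  ] -0.173 0.007 [-27.   9.  99.  -6.  45. -68.] 0.000
4 [ 0.5   -0.144  0.212] -0.178 0.009 [-26.   9.  97.  -7.  49. -62.] 0.000
5 [ 0.497 -0.14   0.223] -0.183 0.011 [-25.   8.  95.  -8.  53. -57.] 0.000
6 [ 0.494 -0.136  0.234] -0.187 0.014 [-25.   8.  93.  -8.  58. -52.] 0.000
7 [ 0.492 -0.132  0.246] -0.19 0.016 [-24.   8.  90.  -9.  62. -47.] 0.000
8 [ 0.491 -0.129  0.257] -0.193 0.018 [-24.   8.  88.  -9.  66. -43.] 0.000
9 [ 0.489 -0.125  0.269] -0.196 0.02 [-23.   8.  85.  -8.  71. -39.] 0.000
10 [ 0.488 -0.123  0.281] -0.198 0.023 [-23.   8.  82.  -8.  75. -35.] 0.000
11 [ 0.488 -0.12   0.293] -0.2 0.025 [-23.   9.  80.  -8.  79. -31.] 0.000
12 [ 0.487 -0.118  0.305] -0.201 0.027 [-23.   9.  77.  -7.  83. -27.] 0.000
13 [ 0.487 -0.116  0.317] -0.202 0.028 [-23.  10.  74.  -6.  87. -23.] 0.000
14 [ 0.488 -0.114  0.329] -0.203 0.03 [-24.  10.  71.  -6.  91. -19.] 0.000
15 [ 0.488 -0.113  0.341] -0.203 0.031 [-24.  11.  68.  -5.  95. -15.] 0.000
16 [ 0.489 -0.112  0.353] -0.203 0.032 [-24.  11.  66.  -4.  99. -11.] 0.000
17 [ 0.489 -0.112  0.366] -0.202 0.033 [-25.  12.  63.  -3. 103.  -7.] 0.000
18 [ 0.49  -0.112  0.378] -0.201 0.033 [-26.  13.  60.  -1. 106.  -3.] 0.000
19 [ 0.491 -0.112  0.39 ] -0.2 0.033 [-26.  13.  57.   0. 110.   1.] 0.000
```

>>> jog_arm:
  plan:
    - [[-0.01, 0.035, -0.304, 0.151, 0.151, 0.508], [-0.01, 0.035, -0.304, 0.151, 0.151, 0.508], [-0.01, 0.035, -0.304, 0.151, 0.151, 0.508], [-0.01, 0.035, -0.304, 0.151, 0.151, 0.508], [-0.01, 0.035, -0.304, 0.151, 0.151, 0.508], [-0.01, 0.035, -0.304, 0.151, 0.151, 0.508], [-0.01, 0.035, -0.304, 0.151, 0.151, 0.508], [-0.01, 0.035, -0.304, 0.151, 0.151, 0.508], [-0.01, 0.035, -0.304, 0.151, 0.151, 0.508], [-0.01, 0.035, -0.304, 0.151, 0.151, 0.508]]

```text
time_s: 18.65
position: [0.4899, -0.1257, 0.2673]
tool_rot: [[-0.262, 0.946, 0.193], [0.924, 0.303, -0.233], [-0.279, 0.118, -0.953]]
ft_force: [-0.2, -0.1, -1.6]
grip_width: 0.0471
```

>>> jog_arm:
  plan:
    - [[-0.01, 0.035, -0.304, 0.151, 0.151, 0.508], [-0.01, 0.035, -0.304, 0.151, 0.151, 0.508], [-0.01, 0.035, -0.304, 0.151, 0.151, 0.508], [-0.01, 0.035, -0.304, 0.151, 0.151, 0.508], [-0.01, 0.035, -0.304, 0.151, 0.151, 0.508], [-0.01, 0.035, -0.304, 0.151, 0.151, 0.508], [-0.01, 0.035, -0.304, 0.151, 0.151, 0.508], [-0.01, 0.035, -0.304, 0.151, 0.151, 0.508], [-0.01, 0.035, -0.304, 0.151, 0.151, 0.508], [-0.01, 0.035, -0.304, 0.151, 0.151, 0.508]]

```text
time_s: 19.65
position: [0.4924, -0.1132, 0.3884]
tool_rot: [[0.457, 0.889, -0.004], [0.889, -0.457, 0.003], [0.001, -0.005, -1.0]]
ft_force: [-0.7, -0.3, -0.9]
grip_width: 0.047
```

```bash
python3 - <<'E'
from h import *
from kin import rz
s=env.observe();P=np.array(s['position']);print(s['time_s'],P,s['q'])
xp=rz(-27)[:,0];yp=rz(-27)[:,1];u=np.array([0,0,1.]);N=np.array([.6545,-.2325,0]);R=np.c_[yp,xp,-u]
rows(N-.1*xp+.033*yp+.345*u,R,5)
shot('wrist','w11.png');shot('side','s11.png');shot('top','t11.png')
E
```

```text
19.65 [ 0.49240131 -0.11320829  0.38835582] [-2.64469632e+01  1.37358222e+01  5.68417739e+01  9.45471170e-02
  1.09691644e+02  8.04365877e-01]
5 x [0.002, 0.494, 0.215, -0.006, -0.002, -0.005]
```

View pics/w11.png

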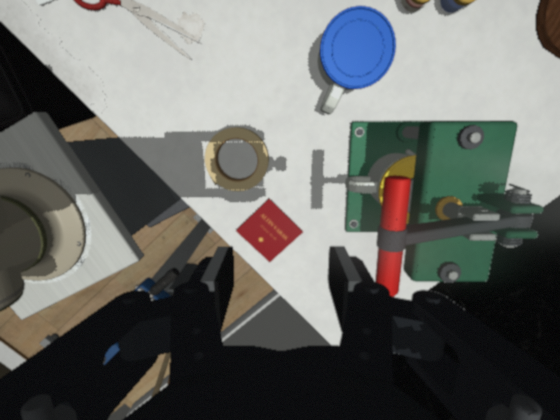

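View pics/t11.png

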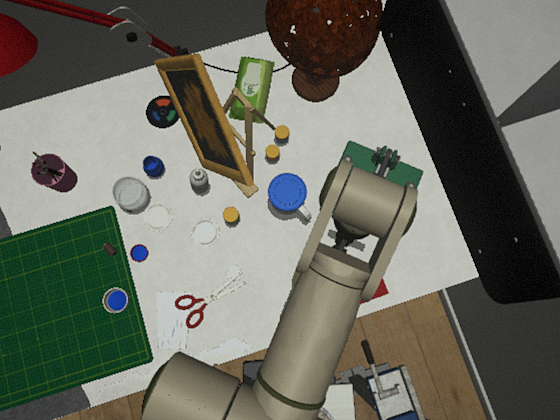

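```bash
python3 - <<'E'
from h import *
from kin import rz
xp=rz(-27)[:,0];yp=rz(-27)[:,1];u=np.array([0,0,1.]);N=np.array([.6545,-.2325,0])
p,d=shot('wrist');H=cv2.cvtColor(p,cv2.COLOR_RGB2HSV).astype(int)
m=((H[...,0]<8)|(H[...,0]>172))&(H[...,1]>150)&(H[...,2]>60);m[:,:330]=0;m[:170]=0
W=cloud('wrist',d);X=W[m];X=X[np.isfinite(X[:,0])];print(np.percentile(X[:,2],[5,50,99]))
pts=ray('wrist',np.argwhere(m)[:,::-1],.296)
q=cv2.minAreaRect((pts[:,:2]*1000).astype(np.float32));print(q)
c=np.array([*q[0],0])/1000;print('rel',(c-N)@xp,(c-N)@yp)
for a,b in((0,238),(238,420)):
    k=(np.argwhere(m)[:,0]>=a)&(np.argwhere(m)[:,0]<b);e=pts[k];print((e-N)@xp.T@np.ones(()) .mean() if 0 else ((e-N)@xp).mean(),np.percentile((e-N)@yp,[1,99]))
E
```

```text
[0.30051915 0.30559081 0.45643087]
((564.9114379882812, -189.11416625976562), (115.67707824707031, 22.23967170715332), 63.078853607177734)
rel -0.09952074958644143 -0.002015295118746904
-0.0995181409903745 [0.00789858 0.0549549 ]
-0.09908714318277623 [-0.05769221 -0.0144028 ]
```

>>> jog_arm:
  plan:
    - [[0.002, 0.494, 0.215, -0.006, -0.002, -0.005], [0.002, 0.494, 0.215, -0.006, -0.002, -0.005], [0.002, 0.494, 0.215, -0.006, -0.002, -0.005], [0.002, 0.494, 0.215, -0.006, -0.002, -0.005], [0.002, 0.494, 0.215, -0.006, -0.002, -0.005], [0, 0, 0, 0, 0, 0]]

```text
time_s: 20.45
position: [0.5809, -0.1578, 0.3423]
tool_rot: [[0.45, 0.893, -0.003], [0.893, -0.45, 0.0], [-0.001, -0.003, -1.0]]
ft_force: [-0.3, -0.0, -0.4]
grip_width: 0.0468
```

```bash
python3 - <<'E'
from h import *
from kin import rz
s=env.observe();P=np.array(s['position']);print(s['time_s'],P,s['q'])
xp=rz(-27)[:,0];yp=rz(-27)[:,1];u=np.array([0,0,1.]);N=np.array([.6545,-.2325,0]);R=np.c_[yp,xp,-u]
rows(N-.0995*xp+.031*yp+.274*u,R,7)
shot('wrist','w12.png')
E
```

```text
20.45 [ 0.58088189 -0.15784476  0.34231974] [-2.64217800e+01  2.48468605e+01  4.75620970e+01 -8.04441438e-02
  1.07746804e+02  3.04690288e-01]
7 x [-0.007, 0.0, 0.244, -0.003, 0.001, 0.004]
```

View pics/w12.png

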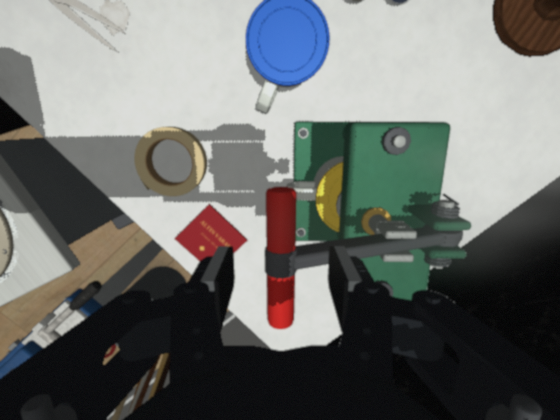

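>>> jog_arm:
  plan:
    - [[-0.007, 0, 0.244, -0.003, 0, 0.004], [-0.007, 0, 0.244, -0.003, 0, 0.004], [-0.007, 0, 0.244, -0.003, 0, 0.004], [-0.007, 0, 0.244, -0.003, 0, 0.004], [-0.007, 0, 0.244, -0.003, 0, 0.004], [-0.007, 0, 0.244, -0.003, 0, 0.004], [-0.007, 0, 0.244, -0.003, 0, 0.004], [0, 0, 0, 0, 0, 0]]

```text
time_s: 21.3
position: [0.579, -0.1592, 0.2759]
tool_rot: [[0.455, 0.89, 0.002], [0.89, -0.455, -0.002], [-0.001, 0.003, -1.0]]
ft_force: [-0.0, -0.4, -0.6]
grip_width: 0.047
```

```bash
python3 - <<'E'
from h import *
s=env.observe();print(s['time_s'],s['position'],s['ft_force'])
shot('wrist','w13.png')
E
```

```text
21.3 [ 0.57898172 -0.15923979  0.2758926 ] [-0.01164974 -0.38275934 -0.63775632]
```

View pics/w13.png

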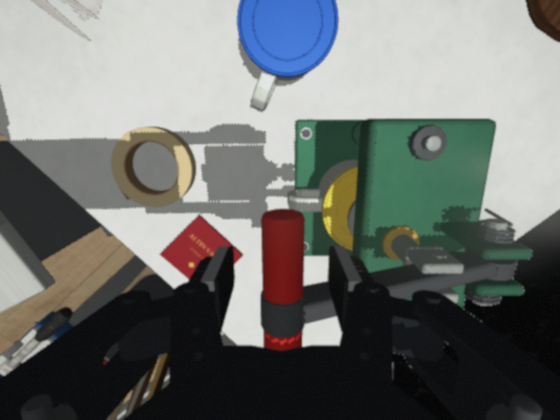

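>>> jog_arm:
  plan:
    - [[0, 0, 0, 0, 0, 0], [0, 0, 0, 0, 0, 0], [0, 0, 0, 0, 0, 0], [0, 0, 0, 0, 0, 0], [0, 0, 0, 0, 0, 0], [0, 0, 0, 0, 0, 0]]
  grip: -1
  squeeze: 40

```text
time_s: 21.95
position: [0.5793, -0.1593, 0.2779]
tool_rot: [[0.455, 0.89, 0.004], [0.89, -0.455, -0.003], [-0.001, 0.005, -1.0]]
ft_force: [-3.1, 2.2, 5.4]
grip_width: 0.0003
```

```bash
python3 - <<'E'
from h import *
s=env.observe();print(s['time_s'],s['position'],s['ft_force'])
shot('wrist','w14.png')
p,d=shot('side');cv2.imwrite('pics/s14.png',cv2.resize(p[80:240,200:380],None,fx=4,fy=3.75,interpolation=2)[:600,:,::-1])
E
```

```text
21.95 [ 0.57926411 -0.15925754  0.27787346] [-3.10368782  2.21288707  5.35316073]
```

View pics/w14.png

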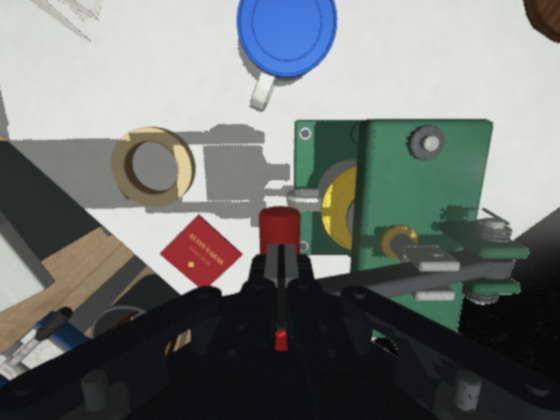

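View pics/s14.png

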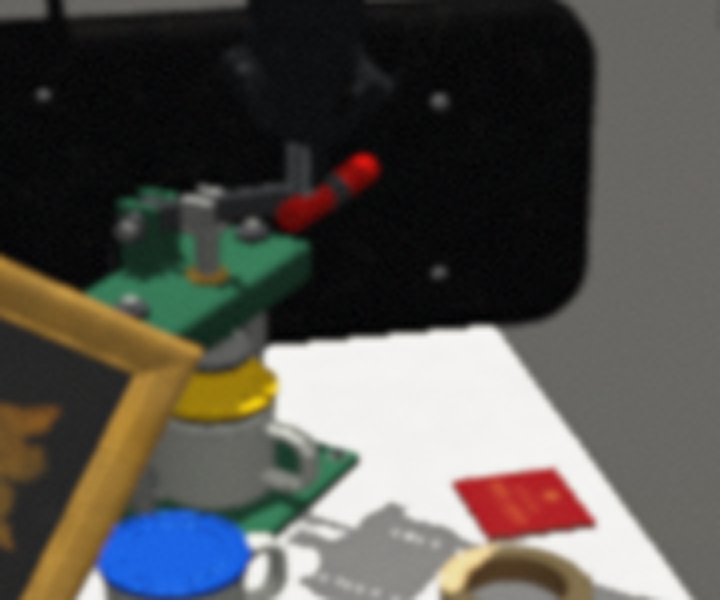

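>>> jog_arm:
  plan:
    - [[0, -0.05, 0.2, 0, 0, 0], [0, -0.05, 0.2, 0, 0, 0], [0, -0.05, 0.2, 0, 0, 0], [0, 0, 0.2, 0, 0, 0], [0, 0, 0, 0, 0, 0]]

```text
time_s: 22.55
position: [0.5739, -0.1565, 0.2448]
tool_rot: [[0.455, 0.89, 0.003], [0.89, -0.455, -0.002], [-0.001, 0.004, -1.0]]
ft_force: [-2.5, 1.5, 5.9]
grip_width: 0.0
```

```bash
python3 - <<'E'
from h import *
s=env.observe();print(s['time_s'],s['position'],s['ft_force'])
shot('wrist','w15.png')
p,d=shot('side');cv2.imwrite('pics/s15.png',cv2.resize(p[80:240,200:380],None,fx=4,fy=3.75,interpolation=2)[:600,:,::-1])
E
```

```text
22.55 [ 0.57387581 -0.15650939  0.24477989] [-2.4896327   1.4843251   5.93520106]
```

View pics/w15.png

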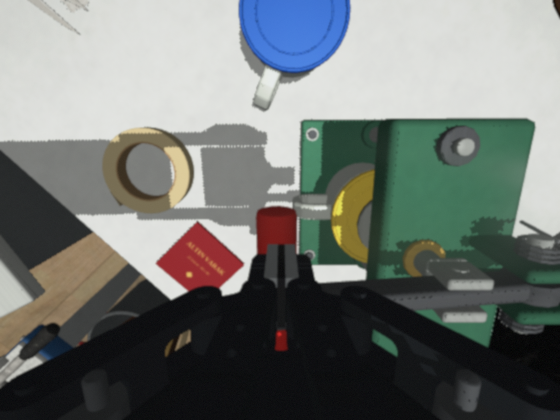

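View pics/s15.png

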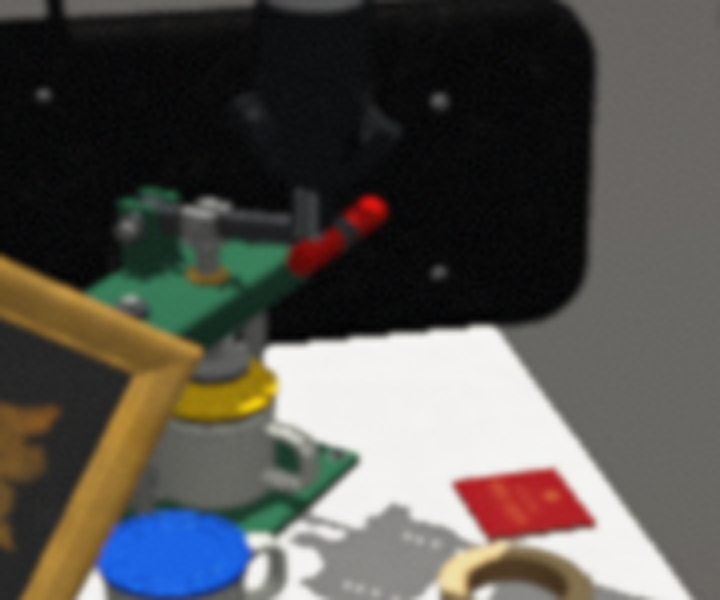

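>>> jog_arm:
  plan:
    - [[0, -0.05, 0.2, 0, 0, 0], [0, 0, 0.2, 0, 0, 0], [0, 0, 0.2, 0, 0, 0], [0, 0.05, 0.2, 0, 0, 0], [0, 0, 0, 0, 0, 0]]

```text
time_s: 23.15
position: [0.5745, -0.1569, 0.2132]
tool_rot: [[0.455, 0.89, 0.004], [0.89, -0.455, -0.003], [-0.001, 0.005, -1.0]]
ft_force: [-2.4, 1.5, 6.4]
grip_width: 0.0001
```

>>> jog_arm:
  plan:
    - [[0, 0.05, 0.12, 0, 0, 0], [0, 0.03, 0.1, 0, 0, 0], [0, 0, 0, 0, 0, 0]]

```text
time_s: 23.45
position: [0.5774, -0.1584, 0.2051]
tool_rot: [[0.455, 0.89, 0.005], [0.89, -0.455, -0.003], [-0.001, 0.006, -1.0]]
ft_force: [-2.4, 1.8, 7.2]
grip_width: 0.0001
```

>>> jog_arm:
  plan:
    - [[0, 0, 0.05, 0, 0, 0], [0, 0, 0.05, 0, 0, 0], [0, 0, 0, 0, 0, 0]]

```text
time_s: 23.75
position: [0.5776, -0.1585, 0.2015]
tool_rot: [[0.455, 0.89, 0.006], [0.89, -0.455, -0.004], [-0.001, 0.007, -1.0]]
ft_force: [-2.7, 1.2, 6.6]
grip_width: 0.0
```

```bash
python3 - <<'E'
from h import *
s=env.observe();print(s['time_s'],s['position'],s['ft_force'])
shot('wrist','w16.png')
p,d=shot('side');cv2.imwrite('pics/s16.png',cv2.resize(p[80:240,200:380],None,fx=4,fy=3.75,interpolation=2)[:600,:,::-1])
lidfit(('side',))
E
```

```text
23.75 [ 0.57763645 -0.15852611  0.20152656] [-2.68752855  1.16860349  6.56267504]
side 202 z 0.1043 slope [-0.002  0.001] ctr [ 0.637  -0.2079  0.1043] circ [ 0.6432 -0.2226] 0.0407
```

View pics/s16.png

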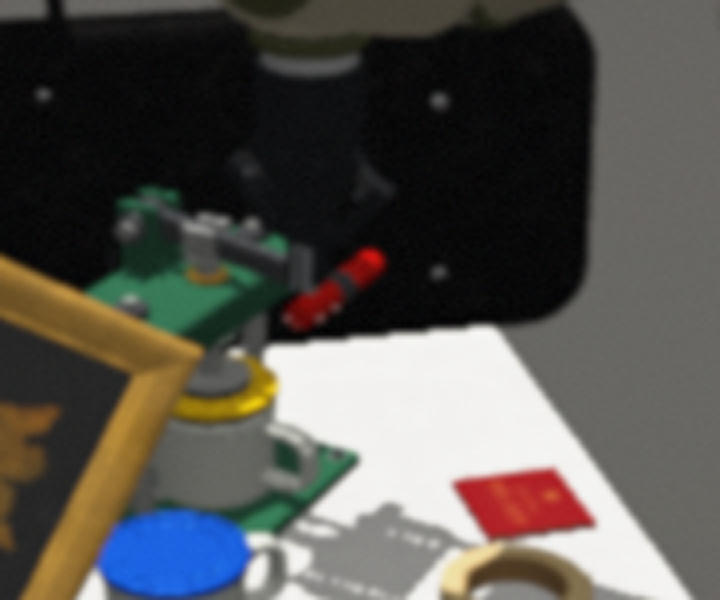

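View pics/w16.png

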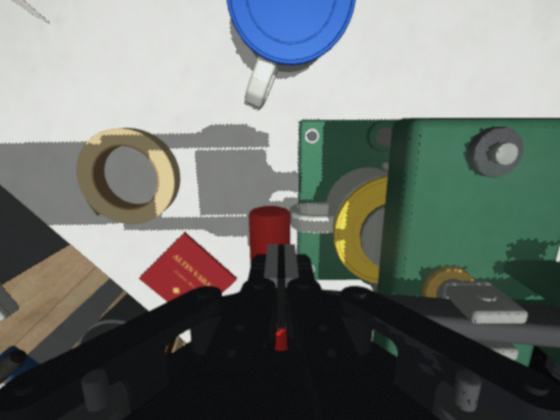

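```bash
cat > bar.py <<'E'
from h import *
from kin import rz
xp=rz(-27)[:,0];yp=rz(-27)[:,1];N=np.array([.6545,-.2325,0])
def bar():
    s=env.observe();P=np.array(s['position'])
    print('t',s['time_s'],'TCP rel',((P-N)@xp).round(4),((P-N)@yp).round(4),P[2].round(4),'F',np.array(s['ft_force']).round(1))
    for cn,box in (('wrist',(190,246,230,315)),('side',(90,190,230,330))):
        p,d=vision.get_image(cn);W=cloud(cn,d);H=cv2.cvtColor(p,cv2.COLOR_RGB2HSV).astype(int)
        m=((H[...,0]<8)|(H[...,0]>172))&(H[...,1]>150)&(H[...,2]>50);mm=np.zeros_like(m);a,b,c,e=box;mm[a:b,c:e]=m[a:b,c:e]
        X=W[mm];X=X[np.isfinite(X[:,0])]
        if len(X)<5: print(cn,'none');continue
        x=(X-N)@xp;y=(X-N)@yp;g=(abs(y)<.07)&(x<-.05)&(x>-.15)&(X[:,2]>.15);x,y,z=x[g],y[g],X[g,2]
        f=cv2 and __import__('scipy.optimize',fromlist=['x']).least_squares(lambda c:np.hypot(x-c[0],z-c[1])-.011,[x.mean(),z.mean()-.008],loss='soft_l1',f_scale=.002)
        c=f.x;print(cn,g.sum(),'axis',c.round(4),'zmax',np.percentile(z,95).round(4),'lever',(0.3576-np.arctan2(c[1]-.240,.05-c[0])).round(3),'r',np.hypot(c[1]-.24,.05-c[0]).round(3))
bar()
E
python3 bar.py
```

```text
t 23.9 TCP rel -0.1021 0.031 0.2017 F [-1.7  1.6  7. ]
wrist 1403 axis [-0.1087  0.2159] zmax 0.2277 lever 0.508 r 0.16
side 165 axis [-0.1074  0.2149] zmax 0.2262 lever 0.516 r 0.159
```

```bash
python3 - <<'E'
from h import *
from kin import rz
xp=rz(-27)[:,0];yp=rz(-27)[:,1];N=np.array([.6545,-.2325,0])
p,d=vision.get_image('wrist');W=cloud('wrist',d)
for v in range(205,345,8):
  print(v,[ (u,((W[v,u]-N)@xp).round(3),((W[v,u]-N)@yp).round(3),W[v,u,2].round(3)) for u in (262,272,290)])
cv2.imwrite('pics/w17.png',cv2.resize(p[200:360,220:340],None,fx=5,fy=3.75,interpolation=2)[...,::-1])
E
```

```text
205 [(262, np.float64(-0.124), np.float64(-0.002), np.float64(0.001)), (272, np.float64(-0.107), np.float64(0.056), np.float64(0.21)), (290, np.float64(-0.089), np.float64(-0.002), np.float64(-0.001))]
213 [(262, np.float64(-0.112), np.float64(0.055), np.float64(0.223)), (272, np.float64(-0.107), np.float64(0.055), np.float64(0.224)), (290, np.float64(-0.092), np.float64(0.006), np.float64(0.062))]
221 [(262, np.float64(-0.112), np.float64(0.053), np.float64(0.228)), (272, np.float64(-0.107), np.float64(0.053), np.float64(0.229)), (290, np.float64(-0.092), np.float64(-0.004), np.float64(0.058))]
229 [(262, np.float64(-0.112), np.float64(0.048), np.float64(0.227)), (272, np.float64(-0.107), np.float64(0.048), np.float64(0.227)), (290, np.float64(-0.089), np.float64(-0.034), np.float64(-0.0))]
237 [(262, np.float64(-0.112), np.float64(0.044), np.float64(0.227)), (272, np.float64(-0.107), np.float64(0.044), np.float64(0.227)), (290, np.float64(-0.089), np.float64(-0.045), np.float64(-0.001))]
245 [(262, np.float64(-0.112), np.float64(0.039), np.float64(0.227)), (272, np.float64(-0.107),
[... 1779 characters left out ...]
t64(nan), np.float64(nan), np.float64(nan)), (290, np.float64(-0.1), np.float64(0.033), np.float64(0.276))]
325 [(262, np.float64(-0.108), np.float64(0.049), np.float64(0.302)), (272, np.float64(-0.106), np.float64(0.028), np.float64(0.274)), (290, np.float64(-0.1), np.float64(0.03), np.float64(0.276))]
333 [(262, np.float64(-0.108), np.float64(0.047), np.float64(0.303)), (272, np.float64(-0.106), np.float64(0.026), np.float64(0.276)), (290, np.float64(-0.1), np.float64(0.026), np.float64(0.276))]
341 [(262, np.float64(-0.108), np.float64(0.045), np.float64(0.303)), (272, np.float64(-0.106), np.float64(0.024), np.float64(0.278)), (290, np.float64(-0.1), np.float64(0.024), np.float64(0.278))]
```

View pics/w17.png

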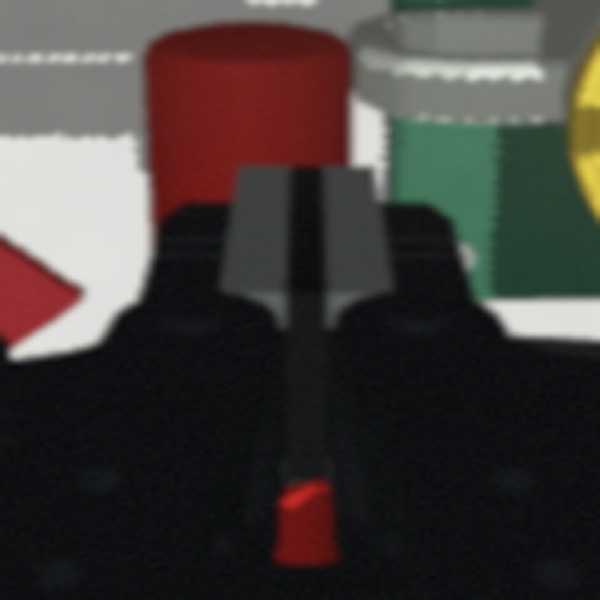

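>>> jog_arm:
  plan:
    - [[0, -0.03, 0.1, 0, 0, 0], [0, -0.03, 0.1, 0, 0, 0], [0, 0, 0.1, 0, 0, 0], [0, 0, 0, 0, 0, 0]]

```text
time_s: 24.45
position: [0.578, -0.1588, 0.191]
tool_rot: [[0.455, 0.89, 0.013], [0.89, -0.455, -0.007], [-0.001, 0.015, -1.0]]
ft_force: [6.0, -1.5, 9.3]
grip_width: 0.0001
```

```bash
python3 bar.py
```

```text
t 24.45 TCP rel -0.1017 0.0309 0.191 F [ 6.  -1.5  9.3]
wrist 1408 axis [-0.1069  0.2052] zmax 0.217 lever 0.576 r 0.161
side 154 axis [-0.1057  0.2044] zmax 0.2166 lever 0.582 r 0.16
```

>>> jog_arm:
  plan:
    - [[0, 0.03, 0.08, 0, 0, 0], [0, 0.03, 0.08, 0, 0, 0], [0, 0.02, 0.08, 0, 0, 0], [0, 0, 0, 0, 0, 0]]

```text
time_s: 24.95
position: [0.5795, -0.1596, 0.1808]
tool_rot: [[0.455, 0.89, 0.009], [0.89, -0.455, -0.006], [-0.001, 0.011, -1.0]]
ft_force: [1.3, -0.2, 8.3]
grip_width: 0.0
```

```bash
python3 bar.py
```

```text
t 24.95 TCP rel -0.0999 0.0309 0.1808 F [ 1.3 -0.2  8.3]
wrist 1392 axis [-0.1041  0.195 ] zmax 0.2067 lever 0.642 r 0.161
side 133 axis [-0.1031  0.1939] zmax 0.2062 lever 0.65 r 0.16
```

Nearly at the stop; a bit further until the force rises.

>>> jog_arm:
  plan:
    - [[0, 0.01, 0.05, 0, 0, 0], [0, 0, 0.05, 0, 0, 0], [0, 0, 0, 0, 0, 0]]

```text
time_s: 25.35
position: [0.5801, -0.1599, 0.178]
tool_rot: [[0.455, 0.89, 0.011], [0.89, -0.455, -0.006], [-0.001, 0.012, -1.0]]
ft_force: [-0.3, -0.7, 15.2]
grip_width: 0.0001
```

```bash
python3 bar.py; python3 - <<'E'
from h import *
lidfit(('side',))
p,d=shot('side');cv2.imwrite('pics/s18.png',cv2.resize(p[80:240,200:380],None,fx=4,fy=3.75,interpolation=2)[:600,:,::-1])
E
```

```text
t 25.35 TCP rel -0.0993 0.0309 0.178 F [-0.3 -0.7 15.2]
wrist 1384 axis [-0.1033  0.1923] zmax 0.2041 lever 0.659 r 0.161
side 134 axis [-0.1024  0.1909] zmax 0.2026 lever 0.669 r 0.16
side 196 z 0.0975 slope [-0.     0.006] ctr [ 0.638  -0.2092  0.0976] circ [ 0.6452 -0.2245] 0.041
```

View pics/s18.png

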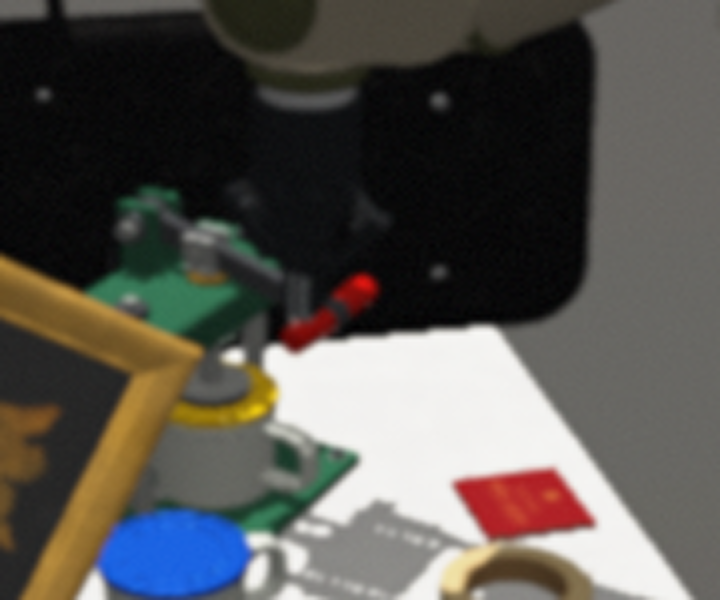

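>>> jog_arm:
  plan:
    - [[0, 0, 0.05, 0, 0, 0], [0, 0, 0.03, 0, 0, 0], [0, 0, 0, 0, 0, 0], [0, 0, 0, 0, 0, 0]]

```text
time_s: 25.95
position: [0.5803, -0.16, 0.1778]
tool_rot: [[0.455, 0.89, 0.014], [0.89, -0.455, -0.008], [-0.001, 0.016, -1.0]]
ft_force: [-6.9, 2.7, 31.9]
grip_width: 0.0002
```

```bash
python3 -c "
from h import *
lidfit(('side',))"
```

```text
side 196 z 0.0977 slope [-0.007  0.005] ctr [ 0.6378 -0.2088  0.0977] circ [ 0.6454 -0.2241] 0.0408
```

>>> jog_arm:
  plan:
    - [[0, 0, -0.1, 0, 0, 0], [0, 0, -0.2, 0, 0, 0], [0, 0, -0.25, 0, 0, 0], [0, 0, -0.25, 0, 0, 0], [0, 0, -0.25, 0, 0, 0], [0, 0, -0.25, 0, 0, 0], [0, 0, -0.25, 0, 0, 0], [0, 0, -0.25, 0, 0, 0], [0, 0, -0.25, 0, 0, 0], [0, 0, -0.25, 0, 0, 0]]

```text
time_s: 27.0
position: [0.578, -0.1587, 0.2645]
tool_rot: [[0.455, 0.89, 0.004], [0.89, -0.455, -0.003], [-0.001, 0.005, -1.0]]
ft_force: [1.7, -1.5, 1.9]
grip_width: 0.0
```

>>> jog_arm:
  plan:
    - [[0, 0, -0.25, 0, 0, 0], [0, 0, -0.25, 0, 0, 0], [0, 0, -0.3, 0, 0, 0], [0, 0, -0.4, 0, 0, 0], [0, 0, -0.5, 0, 0, 0], [0, -0.3, -0.5, 0, 0, 0], [0, -0.5, -0.3, 0, 0, 0], [0, -0.5, 0, 0, 0, 0], [0, 0, 0, 0, 0, 0], [0, 0, 0, 0, 0, 0]]

```text
time_s: 28.0
position: [0.5311, -0.1346, 0.3636]
tool_rot: [[0.455, 0.89, 0.004], [0.89, -0.455, -0.003], [-0.001, 0.004, -1.0]]
ft_force: [-0.1, 0.4, -1.5]
grip_width: 0.0002
```

```bash
python3 - <<'E'
from h import *
s=env.observe();print(s['time_s'],s['position'],s['ft_force'])
lidfit(('side',))
shot('wrist','w20.png');shot('side','s20.png')
E
```

```text
28.0 [ 0.53113712 -0.13459436  0.36363246] [-0.05314162  0.3503655  -1.4923036 ]
side 345 z 0.0973 slope [-0.007  0.003] ctr [ 0.6426 -0.2216  0.0973] circ [ 0.6444 -0.2255] 0.0458
```

View pics/w20.png

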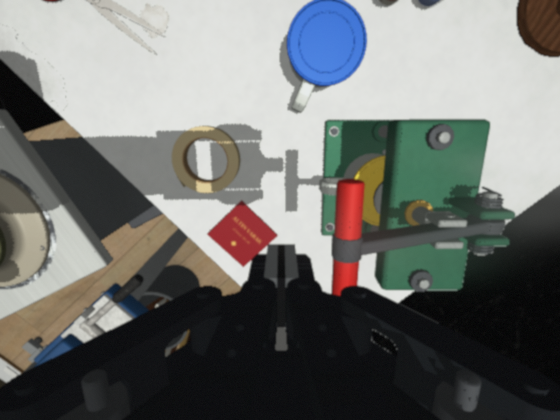

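View pics/s20.png

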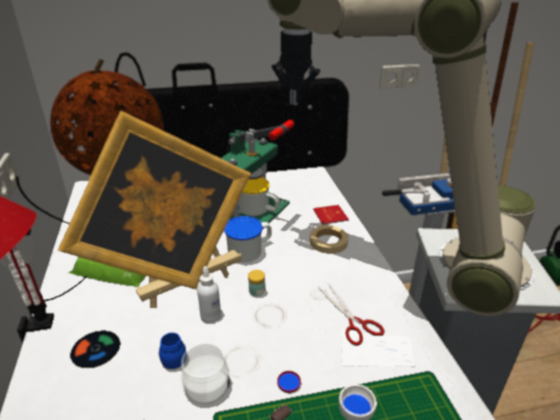

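>>> jog_arm:
  plan:
    - [[0, -0.5, -0.3, 0, 0, 0], [0, -0.5, -0.3, 0, 0, 0], [0, 0, 0, 0, 0, 0], [0, 0, 0, 0, 0, 0]]

```text
time_s: 28.55
position: [0.496, -0.1167, 0.3871]
tool_rot: [[0.455, 0.89, 0.004], [0.89, -0.455, -0.003], [-0.001, 0.005, -1.0]]
ft_force: [0.4, -0.2, -0.4]
grip_width: -0.0005
```

```bash
sed 's/(190,246,230,315)/(150,250,320,420)/' bar.py > bar2.py; python3 bar2.py; python3 - <<'E'
from h import *
lidfit(('side',));s=env.observe();print(s['qvel'])
p,d=shot('side');cv2.imwrite('pics/s21.png',cv2.resize(p[100:260,200:320],None,fx=5,fy=3.75,interpolation=2)[...,::-1])
E
```

```text
t 28.55 TCP rel -0.1938 0.0312 0.3871 F [ 0.4 -0.2 -0.4]
wrist 1267 axis [-0.1001  0.2956] zmax 0.3072 lever 0.003 r 0.16
side 195 axis [-0.0985  0.2953] zmax 0.3063 lever 0.001 r 0.158
side 345 z 0.0972 slope [-0.007  0.005] ctr [ 0.6429 -0.222   0.0972] circ [ 0.6444 -0.2257] 0.0458
[-0.00720155 -0.13862828  0.06591199  0.03803557  0.03876553 -0.079956  ]
```

View pics/s21.png

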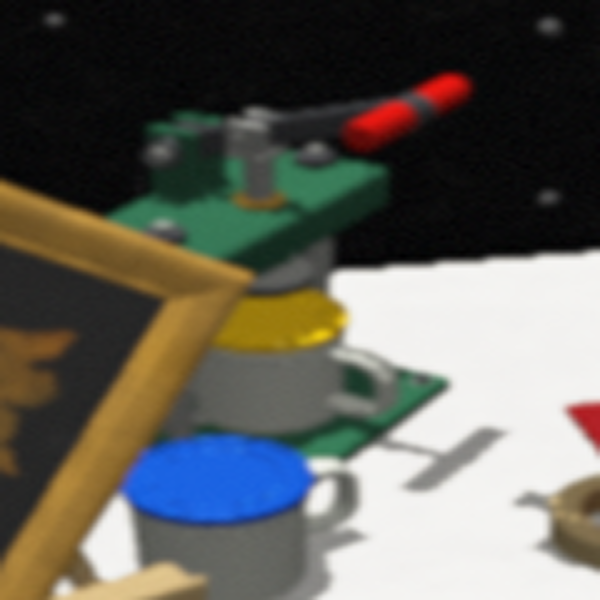

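The picture shows the lever up, the lid home and the pot upright in the press, with nothing touching it.

```bash
python3 -c "
from rig import close_job
print(close_job())"
```

```text
the job is handed in; nothing more can be done
None
```

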